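# Kit the parts salvaged from the TV into the fitted carrier

### The job

Gather the four parts salvaged from the TV - the transformer, the big capacitor, the relay and the small loudspeaker - into the carrier tray: each goes into the one insert whose pocket is cut to its shape, in the middle of the pocket, standing on its floor the same way up as it stands now. Set each one down gently rather than dropping it, and leave the eye loupe and the roll of tape where they are: they look similar, but are not parts of the set.

Things in the scene. Friction and masses are not known exactly. Their poses are not given: they have to be found in the camera images.
- transformer_center (a point): Mains transformer: grey laminated iron core 36 mm (x) x 44 mm (y), 36 mm tall, on a thin foot plate 36 mm (x) x 62 mm (y), 2 mm thick, with pins and a bobbin on top to 43 mm; about 0.3 kg; stands loose on the bench. The point is on its upright axis, 18 mm above its underside; z up. Take it by the core, across its 36 mm (fingers close along its x).
- capacitor_center (a point): Big electrolytic capacitor: plain cylinder, 30 mm diameter, 45 mm tall, printed sleeve and a bare metal top; 50 g; stands upright and loose. The point is its centre, 22.5 mm above its underside; z up.
- relay_center (a point): Relay: small plain rectangular block, 12 mm (x) x 29 mm (y), 18 mm tall; 30 g; stands loose on its dark base. The point is its centre, 9 mm above its underside; z up. Take it across its 12 mm (fingers close along its x).
- speaker_center (a point): Small loudspeaker lying loose on its magnet, cone up: round, widest at the flange at the top, 66 mm across, a band at 22 to 24.5 mm above its underside; below that it tapers to a 39 mm magnet; 26 mm tall; 0.12 kg. The point is on its axis, 13 mm above its underside; z up. Take it across the flange.
- loupe_center (a point): Eye loupe, a bench tool and not a salvaged part, look-alike of the capacitor: black hollow-ended cylinder 37 mm in diameter, 34 mm tall, standing loose. It stays where it is. The point is its centre; z up.
- tape_roll_center (a point): Roll of black vinyl tape, not a salvaged part, look-alike of the loudspeaker: ring 62 mm in outer and about 30 mm in inner diameter, 18 mm tall, lying flat and loose. It stays where it is. The point is its centre; z up.
- insert_transformer_floor (a point): One of four fixed grey square inserts, 90 x 90 mm, tops 24.5 mm above the bench, in any order in a row (92 mm apart) in a sheet-metal tray 100 x 376 mm with 16 mm walls and a 17 mm handle at each end. This one: large rectangular pocket, 52 mm (x) x 78 mm (y), 14 mm deep, for the transformer lengthwise. The point is the centre of the pocket floor; z up.
- insert_capacitor_floor (a point): One of four fixed grey square inserts, 90 x 90 mm, tops 24.5 mm above the bench, in any order in a row (92 mm apart) in a sheet-metal tray 100 x 376 mm with 16 mm walls and a 17 mm handle at each end. This one: small round pocket, 46 mm in diameter, 14 mm deep, for the capacitor. The point is the centre of the pocket floor; z up.
- insert_relay_floor (a point): One of four fixed grey square inserts, 90 x 90 mm, tops 24.5 mm above the bench, in any order in a row (92 mm apart) in a sheet-metal tray 100 x 376 mm with 16 mm walls and a 17 mm handle at each end. This one: small rectangular pocket, 28 mm (x) x 45 mm (y), 8 mm deep, for the relay lengthwise. The point is the centre of the pocket floor; z up.
- insert_speaker_floor (a point): One of four fixed grey square inserts, 90 x 90 mm, tops 24.5 mm above the bench, in any order in a row (92 mm apart) in a sheet-metal tray 100 x 376 mm with 16 mm walls and a 17 mm handle at each end. This one: large round pocket, 80 mm in diameter, 10 mm deep, for the loudspeaker. The point is the centre of the pocket floor; z up.
Mind the look-alikes: they are no part of the job. What is shaped like the part that bears speaker_center but turquoise is not meant.

How it is judged:
By the outcome, as a careful person would: the job done as asked, in the order asked, and still so for the second after the job is handed in, with the robot touching nothing.
It also fails if it takes over 96 s, if anything falls off the work surface, if the arm or the gripper's body presses on something with over 40 N, if the wrist force passes 120 N, or if a joint passes its speed limit or range.

### The arm

A 6-joint arm with a two-finger parallel gripper is mounted at the origin on a cart in front of the work surface, level with it; the furniture and walls round the work are solid. World frame = base frame: x ahead of the robot, y to its left, z up, the work surface at z = 0. Lengths are in m, angles in rad, forces in N, time in s.
With the tool pointing down it reaches from about 0.35 to 0.975 m from the base axis. Payload 4.9 kg.
Tool frame: the origin (TCP) lies at the very end of the fingers, on their centre line; the grasp point (between the pads) lies 19 mm behind it; z points along the fingers, y is the line along which they close (so a half turn about z gives the same grasp; the last joint's range is limited). The gripper opens to 85 mm and grips with 20 to 120 N. Pads are 22 mm wide; open, the fingers measure 114 mm over their backs; the gripper's body (76 mm by 85 mm) begins 54 mm behind the grasp point. The pads swing forward as they close: fully open they stand 13 mm farther back than shut.
Start: joints at [-1.331, 0.053, 1.613, -0, 1.476, -0.119], TCP at [0.219, -0.585, 0.209] pointing down, gripper open.
Joint ranges: [-3.01, 3.01], [-1.01, 2.22], [0.06, 2.58], [-1.02, 4.17], [0.09, 2.62], [-3.14, 3.14]. Speed limits (rad/s): [2.57, 2.57, 3.14, 3.14, 3.14, 3.14].

### API

Orientations are given as a unit quaternion [w, x, y, z].
In Python, from plant import state, optics, ticket, nets gives the robot as it stands. The module is installed in compiled form; this text tells all that it offers.
- The arm moves only by the shell command python3 -m inch 'ROWS' [OPENING]. ROWS is JSON, a list of rows, each an object of numbers: "dx", "dy", "dz": the shift along the tool's x, y, z as a fraction of full scale; "rx", "ry", "rz": the turn, a rotation vector about the tool's x, y, z as a fraction of full scale. In form: [{"dx": .., "dy": .., "dz": .., "rx": .., "ry": .., "rz": ..}, ...]. A call has 1 to 5 rows; each row is the pose to reach, as a shift and turn from the pose commanded when the call began, along the tool's axes at that moment; what a row does not reach only later rows make up. Full scale, the value 1, is 0.8 m for a shift and 1.5 rad for a turn. A row lasts 1/10 s, in which the tool goes at most 50 mm and 8.59 degrees, less where a joint would pass 70% of its speed; a pose out of reach is approached as far as the arm can. A call with a number of a shift or a turn outside -1 to 1 is refused whole. A call with a gripper value outside its range is refused whole. OPENING is the opening, from -1 (shut) to 1 (fully open), set as the call begins (- or left out, the last holds). The fingers move at their own pace and stop on an object; the grip force is fixed at half the most. Time passes only in rows, so rows that repeat a pose let the fingers close. It gives the time, the measured TCP pose, the force, the opening and the grip force at its end, in the units of the state.
- state(): the state, without advancing time (a new reading comes with each control period).
- optics.grab_frame(name): name is "side" or "top" or "wrist"; returns the picture (384x512x3 uint8, red, green, blue); there is no depth.
- optics.camera_info(name): a dict with "fx", "fy", "cx", "cy" (pixels), "R" (3x3) and "t" (3): a world point X has camera coordinates R X + t. Camera axes: x right, y down, z forward; pixel columns grow to the right and rows downward; lengths in m; the calibration is good to about 2 mm. A picture is of the moment at which its call begins: read the wrist's pose just before it. camera_info takes no time and is no camera call; for the wrist camera it gives the pose at the moment of the call.
- ticket.job_done(): hands the job in; it is judged then, once.
Trained networks look in the newest picture that a camera, given by its name, has taken for a name from the list of things; names that differ only in an ending like _2 or _b are one class to them, and where a whole thing is asked for, a point or a joint stands for the part that bears it (a point fixed in the world has none). Each returns a list of dicts, best first, with "confidence" (0 to 1); they miss things now and then, are a little off and sometimes report something else, mostly with a low value. They report only what shows in the picture. A call takes as long as a camera call. They do not tell look-alikes from the thing itself.
- nets.boxes_of(camera, name): "bbox" ([centre column, centre row, width, height] in pixels, round what is visible of it).
- nets.outline_of(camera, name): "pixels" (384x512 bool, what is visible of it) and "bbox" ([centre column, centre row, width, height] in pixels, round what is visible of it).
The state is a dict: "time": time; "joint_pos": joint angles; "joint_vel": joint speeds; "joint_efforts": joint torques, N m; "tool_pos": TCP position; "tool_rot": TCP orientation; "contact_force": force on the tool from outside, world axes, zero at the start; "ft_torque": the same for the moment, N m; "gripper_width": opening from 0.0 (shut) to 1.0 (fully open); "grasp_force": force on a finger pad.
Only numpy, scipy, OpenCV 4.12 (cv2) and the standard library are available. Lean on these libraries where they do the work, as an engineer would, in place of code of your own. Each camera call takes 0.05 s, during which the arm holds its last target. There are 200 camera calls.

## Working session

There is one attempt and no reset: what is moved stays moved. The work goes in short steps, Python scripts to look and compute and a shell command to move; the robot and the scene stay as the last step left them, time stands still between calls to the robot, and variables do not carry over. Pictures are saved under pics/ and viewed, at most 14 in all, crops included, and the job is handed in when it is done.

```bash
mkdir -p pics; python3 - <<'E'
from plant import state, optics, nets
import cv2, numpy as np
s=state(); print(s['time'],s['tool_pos'],s['tool_rot'],s['gripper_width'])
for c in ['top','side']:
    im=optics.grab_frame(c); cv2.imwrite(f'pics/{c}0.png',cv2.resize(im[:,:,::-1],(800,600),interpolation=cv2.INTER_CUBIC))
    i=optics.camera_info(c); R=np.array(i['R']);print(c,i['fx'],(-R.T@np.array(i['t'])).round(3),R[2].round(2),R[0].round(2))
E
```

```text
0.0 [ 0.21929664 -0.58453216  0.2074387 ] [-1.05342129e-03  9.83951738e-01  1.78431679e-01 -6.31941530e-05] 1.0016524910872544
top 441.1440465934985 [ 0.348 -0.025  1.223] [ 0.17  0.01 -0.99] [-0.01 -1.   -0.01]
side 413.9916112195939 [0.389 0.86  0.718] [ 0.16 -0.79 -0.6 ] [-0.98 -0.21  0.02]
```

View pics/top0.png

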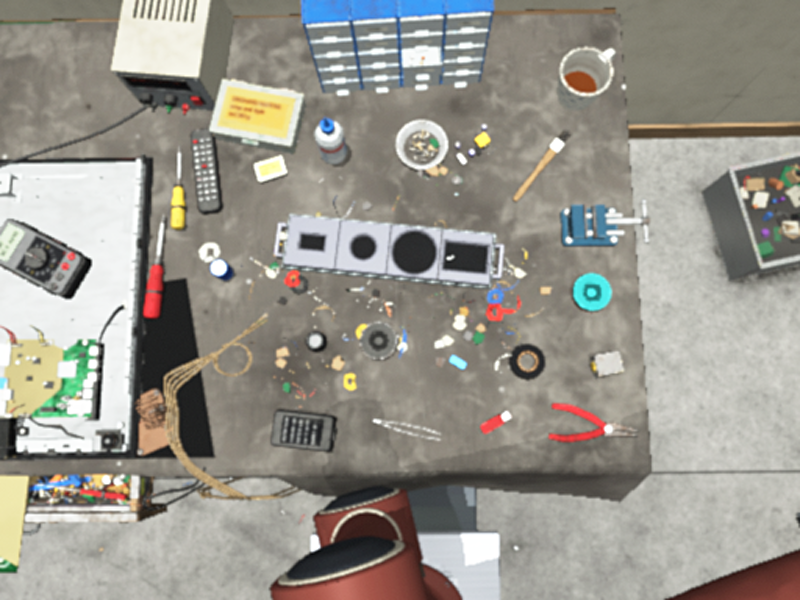

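View pics/side0.png

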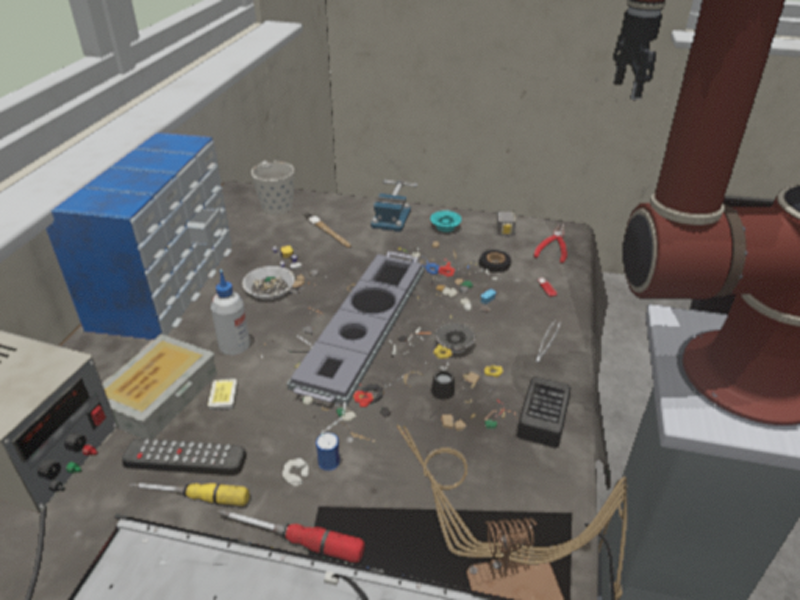

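Top view (800×600): blue capacitor (220,268), black loupe (316,341), grey loudspeaker (379,340), turquoise look-alike (592,292), tape (527,361), transformer (606,364). The relay is probably the light-blue block at (458,361). The tray pockets from left to right are relay, capacitor, speaker, transformer.

```bash
cat > h.py <<'E'
from plant import state, optics, nets
import cv2, numpy as np
from scipy.spatial.transform import Rotation as Ro
def px2w(info,u,v,z):
    R=np.array(info['R']);t=np.array(info['t']);C=-R.T@t
    d=R.T@np.array([(u-info['cx'])/info['fx'],(v-info['cy'])/info['fy'],1]); return C+d*(z-C[2])/d[2]
def outl(cam,name,z,info,n=3,minc=0.2):
    "centre, size, long-axis angle (world, deg) of each outline, projected on height z"
    out=[]
    for o in nets.outline_of(cam,name)[:n]:
        if o['confidence']<minc: continue
        c,_=cv2.findContours(o['pixels'].astype(np.uint8),cv2.RETR_EXTERNAL,cv2.CHAIN_APPROX_NONE)
        c=max(c,key=len)[:,0,:]
        w=np.array([px2w(info,*p,z)[:2] for p in c])
        (x,y),(a,b),th=cv2.minAreaRect((w*1000).astype(np.float32))
        if b>a: th+=90;a,b=b,a
        out.append((round(o['confidence'],2),np.round(o['bbox']).tolist(),np.round([x,y],1).tolist(),np.round([a,b],1).tolist(),round((th+90)%180-90,1)))
    return out
def tool():
    s=state();q=s['tool_rot'];M=Ro.from_quat([q[1],q[2],q[3],q[0]]).as_matrix();return s,M
E
python3 - <<'E'
from h import *
i=optics.camera_info('top');optics.grab_frame('top')
for n,z in [('transformer',.036),('capacitor',.045),('relay',.018),('speaker',.024),('loupe',.034),('tape_roll',.018)]:
    print(n,*outl('top',n+'_center',z,i),sep='\n  ')
for n in ['transformer','capacitor','relay','speaker']: print(n,*outl('top',f'insert_{n}_floor',.0245,i,2),sep='\n  ')
# tray pockets by darkness
im=optics.grab_frame('top');g=cv2.cvtColor(im,cv2.COLOR_RGB2GRAY)
m=np.zeros_like(g);m[136:186,178:322]=1
b=((g<60)&(m>0)).astype(np.uint8)
for c in cv2.findContours(b,0,1)[0]:
    if cv2.contourArea(c)>60:
        w=np.array([px2w(i,*p,.0245)[:2] for p in c[:,0]])*1000
        r=cv2.minAreaRect(c); print('pocket',np.round(r[0]),np.round(cv2.minAreaRect(w.astype(np.float32))[0]),np.round(cv2.minAreaRect(w.astype(np.float32))[1:],1) if 0 else cv2.minAreaRect(w.astype(np.float32))[1:])
cv2.imwrite('pics/crop1.png',cv2.resize(im[165:265,130:410,::-1],(784,280),interpolation=cv2.INTER_CUBIC))
E
```

```text
transformer
  (0.63, [388.0, 235.0, 21.0, 12.0], [429.7, -349.9], [49.6, 32.2], -81.3)
capacitor
  (0.72, [263.0, 161.0, 37.0, 40.0], [627.5, -23.0], [95.2, 90.9], -7.3)
relay
  (0.62, [294.0, 230.0, 10.0, 4.0], [436.9, -96.9], [21.8, 9.8], 62.6)
speaker
  (0.9, [378.0, 189.0, 21.0, 19.0], [556.0, -335.1], [62.0, 60.3], -3.0)
  (0.64, [242.0, 217.0, 24.0, 26.0], [476.7, 40.9], [63.1, 62.9], -0.5)
loupe
  (0.63, [202.0, 218.0, 10.0, 15.0], [475.6, 150.1], [27.5, 27.2], 89.3)
tape_roll
  (0.63, [339.0, 232.0, 17.0, 27.0], [437.8, -218.0], [58.7, 58.4], 43.6)
transformer
  (0.66, [296.0, 164.0, 37.0, 35.0], [621.3, -115.3], [93.8, 90.0], -6.7)
capacitor
  (0.65, [234.0, 160.0, 37.0, 35.0], [642.8, 67.1], [94.3, 91.7], -6.6)
relay
  (0.72, [199.0, 159.0, 34.0, 33.0], [653.0, 158.0], [94.2, 91.9], -6.6)
speaker
  (0.93, [263.0, 162.0, 36.0, 39.0], [632.2, -23.9], [94.4, 90.3], -6.6)
pocket [298. 164.] [ 623. -116.] ((72.18073272705078, 45.10768127441406), 83.25438690185547)
pocket [232. 158.] [644.  65.] ((36.51942443847656, 34.42634201049805), 89.14997863769531)
pocket [200. 155.] [655. 157.] ((39.504581451416016, 21.836624145507812), 83.8304672241211)
pocket [264. 161.] [634. -24.] ((69.73738098144531, 68.62012481689453), 89.12042236328125)
```

View pics/crop1.png

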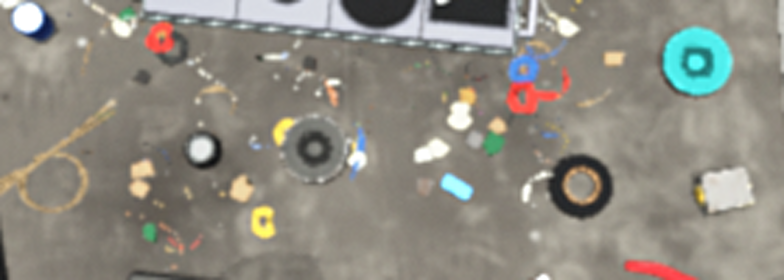

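Candidates: capacitor is either blue (220,268) or black (316,341). The blue one looks tall (about 45×30) and the black one squat with a lens, so black should be the loupe. Speakers: grey (379,340) is meant, turquoise (592,292) is not. Each gets confirmed from close by. First I go above the transformer.

```bash
cat >> h.py <<'E'
def plan(x,y,z,close=None):
    "x,y,z mm; close = world angle (deg) of finger closing line; prints move in scale units, from measured pose"
    s,M=tool();d=(np.array([x,y,z])/1000-s['tool_pos'])
    cur=np.degrees(np.arctan2(M[1,1],M[0,1]))
    if close is None: close=cur
    dl=(close-cur+90)%180-90; c=np.radians(cur+dl)
    ty=np.array([np.cos(c),np.sin(c),0]);tz=np.array([0,0,-1.]);T=np.stack([np.cross(ty,tz),ty,tz],1)
    rv=Ro.from_matrix(M.T@T).as_rotvec()
    print('t=%.2f'%s['time'],'from',(np.array(s['tool_pos'])*1000).round(1),'close',round(cur,1),'turn',round(dl,1),'j6',round(s['joint_pos'][5],2),
     '\n  d',(M.T@d/.8).round(4).tolist(),'r',(rv/1.5).round(4).tolist(),'rows',int(np.ceil(max(np.linalg.norm(d)/.05,abs(dl)/8.59))))
E
python3 - <<'E'
from h import *
i=optics.camera_info('top'); print(px2w(i,220*.64,268*.64,.03), px2w(i,606*.64,364*.64,.036))
for n in ['transformer','capacitor']: plan(430,-350,200,0)
w=optics.camera_info('wrist');s,M=tool();R=np.array(w['R']);C=-R.T@np.array(w['t'])
print('cam in tool',M.T@(C-s['tool_pos']),'fwd',M.T@R[2],'right',M.T@R[0],w['fx'])
E
```

```text
[0.60762152 0.31943829 0.03      ] [ 0.4287357  -0.35112731  0.036     ]
t=0.70 from [ 219.5 -585.2  208.8] close -69.4 turn 69.4 j6 -0.12 
  d [0.3497, -0.1829, 0.0109] r [0.0001, 0.0001, -0.808] rows 9
t=0.70 from [ 219.5 -585.2  208.8] close -69.4 turn 69.4 j6 -0.12 
  d [0.3497, -0.1829, 0.0109] r [0.0001, 0.0001, -0.808] rows 9
cam in tool [ 0.07058277 -0.00145075 -0.1660147 ] fwd [-2.80178234e-01 -4.40687335e-05  9.59947996e-01] right [1.90691957e-04 9.99999977e-01 1.01564323e-04] 279.2842595128807
```

```bash
python3 -m inch '[{"dx":0.35,"dy":-0.183,"dz":0.01,"rz":-0.8},{"dx":0.35,"dy":-0.183,"dz":0.01,"rz":-0.8},{"dx":0.35,"dy":-0.183,"dz":0.01,"rz":-0.8},{"dx":0.35,"dy":-0.183,"dz":0.01,"rz":-0.8},{"dx":0.35,"dy":-0.183,"dz":0.01,"rz":-0.8}]'
python3 -c "
from h import *
plan(430,-350,200,0)"
```

```text
t=0.70 from [ 219.5 -585.2  208.8] close -69.4 turn 69.4 j6 -0.12 
  d [0.3497, -0.1829, 0.0109] r [0.0001, 0.0001, -0.808] rows 9validation failed for argument at $[0]...
```

```bash
python3 -m inch '[{"dx":0.35,"dy":-0.183,"dz":0.01,"rx":0,"ry":0,"rz":-0.8},{"dx":0.35,"dy":-0.183,"dz":0.01,"rx":0,"ry":0,"rz":-0.8},{"dx":0.35,"dy":-0.183,"dz":0.01,"rx":0,"ry":0,"rz":-0.8},{"dx":0.35,"dy":-0.183,"dz":0.01,"rx":0,"ry":0,"rz":-0.8},{"dx":0.35,"dy":-0.183,"dz":0.01,"rx":0,"ry":0,"rz":-0.8}]'
python3 -c "
from h import *
plan(430,-350,200,0)"
```

```text
time: 1.2
tool_pos: [0.3872, -0.3975, 0.2026]
tool_rot: [0.0, 0.849, 0.529, 0.0]
contact_force: [1.2, -0.2, 0.5]
gripper_width: 0.999
grasp_force: 0.0
t=1.20 from [ 387.2 -397.5  202.6] close -26.1 turn 26.1 j6 -0.48 
  d [0.0768, 0.0219, 0.0032] r [0.0004, 0.0003, -0.3042] rows 4
```

```bash
python3 -m inch '[{"dx":0.077,"dy":0.022,"dz":0.003,"rx":0,"ry":0,"rz":-0.304},{"dx":0.077,"dy":0.022,"dz":0.003,"rx":0,"ry":0,"rz":-0.304},{"dx":0.077,"dy":0.022,"dz":0.003,"rx":0,"ry":0,"rz":-0.304},{"dx":0.077,"dy":0.022,"dz":0.003,"rx":0,"ry":0,"rz":-0.304},{"dx":0.077,"dy":0.022,"dz":0.003,"rx":0,"ry":0,"rz":-0.304}]'
python3 - <<'E'
from h import *
i=optics.camera_info('wrist');im=optics.grab_frame('wrist')
print(*outl('wrist','transformer_center',.036,i),sep='\n')
cv2.imwrite('pics/w1.png',im[:,:,::-1])
E
```

```text
time: 1.7
tool_pos: [0.4293, -0.3518, 0.2]
tool_rot: [0.0, 0.71, 0.704, -0.0]
contact_force: [0.6, -0.2, -0.3]
gripper_width: 1.001
grasp_force: 0.0
(0.86, [256.0, 175.0, 36.0, 46.0], [431.1, -349.3], [51.0, 37.2], -80.1)
```

View pics/w1.png

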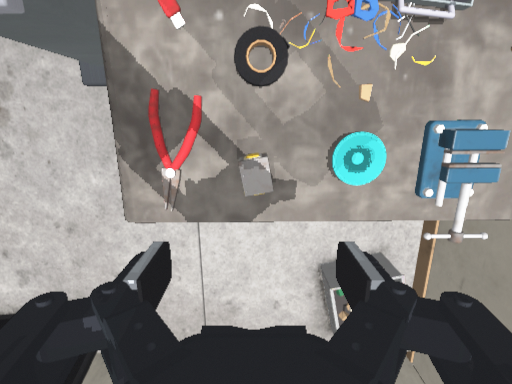

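The wrist view shows the transformer at (256,176), tape at (261,56), turquoise speaker at (359,158) and pliers at (175,130). I'll go lower for its yaw.

```bash
python3 -m inch '[{"dx":0.002,"dy":0.002,"dz":0.06,"rx":0,"ry":0,"rz":-0.117},{"dx":0.002,"dy":0.002,"dz":0.112,"rx":0,"ry":0,"rz":-0.117},{"dx":0.002,"dy":0.002,"dz":0.112,"rx":0,"ry":0,"rz":-0.117},{"dx":0.002,"dy":0.002,"dz":0.112,"rx":0,"ry":0,"rz":-0.117}]'
python3 - <<'E'
from h import *
i=optics.camera_info('wrist');im=optics.grab_frame('wrist')
print(*outl('wrist','transformer_center',.036,i),sep='\n'); plan(430,-350,16)
cv2.imwrite('pics/w2.png',cv2.resize(im[130:330,130:390,::-1],None,fx=2.5,fy=2.5))
E
```

```text
time: 2.2
tool_pos: [0.4305, -0.3502, 0.1104]
tool_rot: [-0.001, 0.646, 0.764, 0.0]
contact_force: [0.8, 0.3, 0.7]
gripper_width: 0.997
grasp_force: 0.0
(0.6, [255.0, 198.0, 39.0, 57.0], [430.4, -348.6], [52.3, 35.8], -80.4)
t=2.30 from [ 432.2 -351.7  113.4] close 9.6 turn 0.0 j6 -0.98 
  d [0.003, -0.0026, 0.1217] r [0.0017, 0.0025, -0.0] rows 2
```

View pics/w2.png

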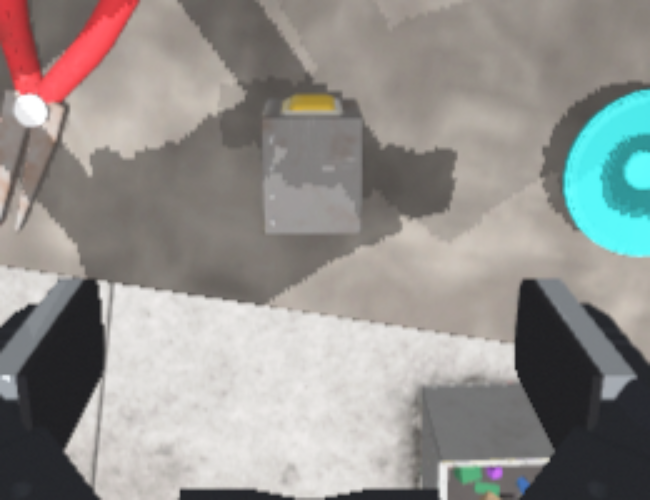

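```bash
cat >> h.py <<'E'
CT=np.array([.07058,-.00145,-.16601]); FW=np.array([-.28018,0,.95995]); RT=np.array([0,1.,0]); DN=np.cross(FW,RT)
def rel(u,v,ztcp,z):
    "tool-frame x,y (mm) of pixel at height z, TCP commanded height ztcp (mm), nominal camera mount"
    i=optics.camera_info('wrist'); d=FW+RT*(u-i['cx'])/i['fx']+DN*(v-i['cy'])/i['fy']
    k=((ztcp-z)/1000-CT[2])/d[2]; return ((CT+k*d)[:2]*1000).round(1)
E
python3 - <<'E'
from h import *
w=optics.camera_info('wrist');s,M=tool();R=np.array(w['R']);C=-R.T@np.array(w['t'])
print('cam in tool',M.T@(C-s['tool_pos']),'fwd',M.T@R[2],s['tool_pos'])
f=lambda x,y:rel(130+x/2.5,130+y/2.5,111.5,36)
print(f(312,176),f(312,118),f(312,235),f(263,176),f(361,176))
E
```

```text
cam in tool [ 0.07243171 -0.00086015 -0.16608958] fwd [-2.80141828e-01 -5.37155550e-05  9.59958621e-01] [ 0.43216178 -0.35171363  0.11337536]
[-5.1 -0.1] [16.4 -0.1] [-28.   -0.1] [ -5.1 -17.9] [-5.1 17.7]
```

```bash
python3 -m inch '[{"dx":-0.007,"dy":0,"dz":0.05,"rx":0,"ry":0,"rz":0},{"dx":-0.007,"dy":0,"dz":0.1,"rx":0,"ry":0,"rz":0},{"dx":-0.007,"dy":0,"dz":0.12,"rx":0,"ry":0,"rz":0},{"dx":-0.007,"dy":0,"dz":0.12,"rx":0,"ry":0,"rz":0}]'
python3 -m inch '[{"dx":0,"dy":0,"dz":0,"rx":0,"ry":0,"rz":0},{"dx":0,"dy":0,"dz":0,"rx":0,"ry":0,"rz":0},{"dx":0,"dy":0,"dz":0,"rx":0,"ry":0,"rz":0},{"dx":0,"dy":0,"dz":0,"rx":0,"ry":0,"rz":0},{"dx":0,"dy":0,"dz":0,"rx":0,"ry":0,"rz":0}]' -1
python3 -m inch '[{"dx":0,"dy":0,"dz":0,"rx":0,"ry":0,"rz":0},{"dx":0,"dy":0,"dz":0,"rx":0,"ry":0,"rz":0},{"dx":0,"dy":0,"dz":0,"rx":0,"ry":0,"rz":0}]'
```

```text
time: 2.7
tool_pos: [0.4312, -0.355, 0.0135]
tool_rot: [-0.001, 0.645, 0.764, 0.0]
contact_force: [-0.3, 0.2, 0.7]
gripper_width: 1.0
grasp_force: 0.0
time: 3.2
tool_pos: [0.4323, -0.3559, 0.0151]
tool_rot: [0.001, 0.645, 0.764, -0.0]
contact_force: [0.1, -0.3, 0.9]
gripper_width: 0.144
grasp_force: 0.0
time: 3.5
tool_pos: [0.4319, -0.3556, 0.0143]
tool_rot: [-0.0, 0.645, 0.764, 0.0]
contact_force: [-0.2, -0.1, -0.6]
gripper_width: -0.0
grasp_force: 0.0
```

```bash
python3 - <<'E'
from h import *
im=optics.grab_frame('wrist'); a=optics.grab_frame('top')[190:270,330:440]; b=optics.grab_frame('side')[110:180,270:380]
k=np.hstack([cv2.resize(im,(512,384)),np.vstack([cv2.resize(a,(264,192)),cv2.resize(b,(264,192))])])
cv2.imwrite('pics/w3.png',k[:,:,::-1])
E
```

```text
(no output)
```

View pics/w3.png

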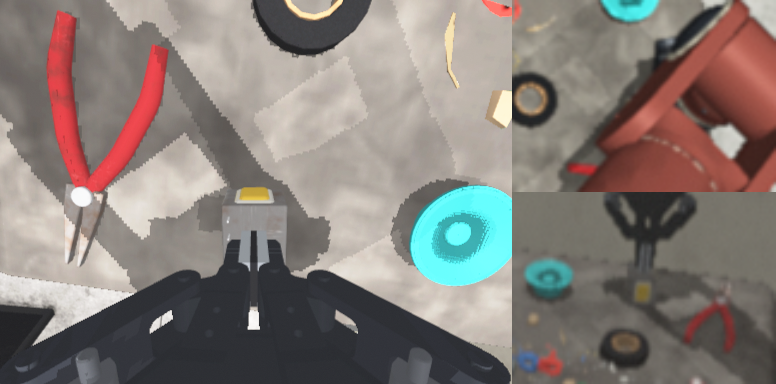

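The fingers shut on nothing while the block sits unmoved at (255,230) behind them. I'll check the geometry with the other cameras before mending.

```bash
python3 - <<'E'
from h import *
i=optics.camera_info('side');R=np.array(i['R']);t=np.array(i['t'])
def pr(*X):
    c=R@np.array(X)+t; return (c[:2]/c[2]*i['fx']+[i['cx'],i['cy']]).round(1)
print('tcp',pr(.432,-.356,.015),'core top',pr(.432,-.356,.036),'+y face top',pr(.432,-.334,.036),'bottom',pr(.432,-.334,0),'far bottom',pr(.432,-.378,0))
im=optics.grab_frame('side')[100:170,280:370]
cv2.imwrite('pics/s3.png',cv2.resize(im[:,:,::-1],(720,560),interpolation=cv2.INTER_CUBIC))
print([rel(255,205,15,z) for z in (36,43,0)], state()['gripper_width'])
E
```

```text
tcp [323.6 143.1] core top [324.2 137.6] +y face top [323.6 140.9] bottom [322.5 150.3] far bottom [323.7 143.7]
[array([22.5, -0.5]), array([24.8, -0.6]), array([10.6, -0.3])] -0.0037813291518439722
```

View pics/s3.png

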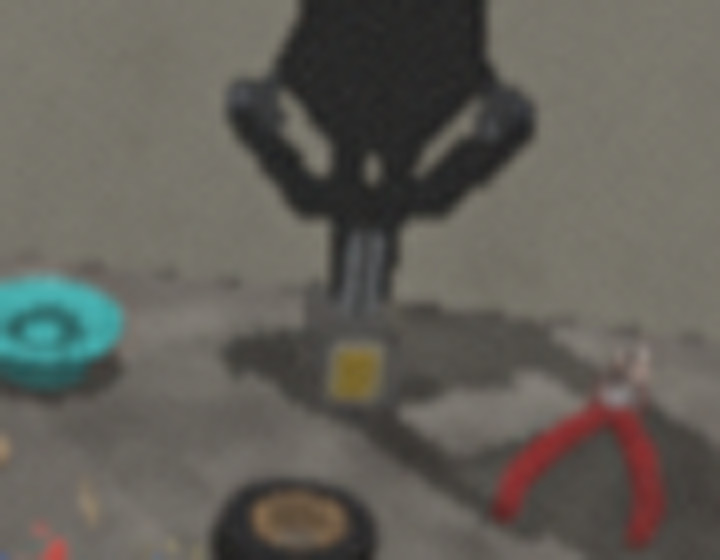

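The pictures agree with each other. Open, the visible fingertips come out about 34 mm behind the reported TCP, and shut about 21 mm, so the fingers closed just above the core (z≈36). The usable tip is about 21 mm higher than stated, so I'll reopen, go ~21 mm lower while watching the force, and close.

```bash
python3 -m inch '[{"dx":0,"dy":0,"dz":0,"rx":0,"ry":0,"rz":0},{"dx":0,"dy":0,"dz":0,"rx":0,"ry":0,"rz":0},{"dx":0,"dy":0,"dz":0,"rx":0,"ry":0,"rz":0},{"dx":0,"dy":0,"dz":0,"rx":0,"ry":0,"rz":0},{"dx":0,"dy":0,"dz":0,"rx":0,"ry":0,"rz":0}]' 1
python3 -m inch '[{"dx":0,"dy":0,"dz":0,"rx":0,"ry":0,"rz":0},{"dx":0,"dy":0,"dz":0.008,"rx":0,"ry":0,"rz":0},{"dx":0,"dy":0,"dz":0.016,"rx":0,"ry":0,"rz":0},{"dx":0,"dy":0,"dz":0.025,"rx":0,"ry":0,"rz":0},{"dx":0,"dy":0,"dz":0.025,"rx":0,"ry":0,"rz":0}]'
python3 -m inch '[{"dx":0,"dy":0,"dz":0,"rx":0,"ry":0,"rz":0},{"dx":0,"dy":0,"dz":0,"rx":0,"ry":0,"rz":0},{"dx":0,"dy":0,"dz":0,"rx":0,"ry":0,"rz":0},{"dx":0,"dy":0,"dz":0,"rx":0,"ry":0,"rz":0},{"dx":0,"dy":0,"dz":0,"rx":0,"ry":0,"rz":0}]' -1
python3 -m inch '[{"dx":0,"dy":0,"dz":0,"rx":0,"ry":0,"rz":0},{"dx":0,"dy":0,"dz":0,"rx":0,"ry":0,"rz":0},{"dx":0,"dy":0,"dz":0,"rx":0,"ry":0,"rz":0}]'
```

```text
time: 4.2
tool_pos: [0.4319, -0.3556, 0.0143]
tool_rot: [-0.0, 0.645, 0.764, 0.0]
contact_force: [0.6, -0.8, 0.1]
gripper_width: 0.849
grasp_force: 0.0
time: 4.7
tool_pos: [0.4309, -0.3545, -0.0075]
tool_rot: [-0.002, 0.645, 0.764, 0.0]
contact_force: [-0.0, -0.5, -0.6]
gripper_width: 1.001
grasp_force: 0.0
time: 5.2
tool_pos: [0.4325, -0.3561, -0.0049]
tool_rot: [0.001, 0.645, 0.764, -0.0]
contact_force: [0.8, -0.1, 1.8]
gripper_width: 0.407
grasp_force: 61.9
time: 5.5
tool_pos: [0.4325, -0.3561, -0.005]
tool_rot: [0.001, 0.645, 0.764, -0.0]
contact_force: [0.8, -0.9, 3.7]
gripper_width: 0.406
grasp_force: 62.2
```

Gripped (34.5 mm, 62 N). Lift and carry over the transformer insert.

```bash
python3 -m inch '[{"dx":0,"dy":0,"dz":-0.03,"rx":0,"ry":0,"rz":0},{"dx":0,"dy":0,"dz":-0.08,"rx":0,"ry":0,"rz":0},{"dx":0,"dy":0,"dz":-0.12,"rx":0,"ry":0,"rz":0},{"dx":0,"dy":0,"dz":-0.12,"rx":0,"ry":0,"rz":0}]'
python3 -c "
from h import *
plan(621.5,-115.5,90,-6.7)"
```

```text
time: 5.9
tool_pos: [0.4339, -0.3578, 0.0947]
tool_rot: [0.004, 0.645, 0.764, -0.001]
contact_force: [1.6, -0.9, -2.6]
gripper_width: 0.406
grasp_force: 61.6
t=5.90 from [ 433.9 -357.8   94.7] close 9.7 turn -16.4 j6 -0.99 
  d [0.259, 0.2823, 0.0053] r [0.0034, 0.004, 0.191] rows 7
```

```bash
python3 -m inch '[{"dx":0.257,"dy":0.285,"dz":0,"rx":0,"ry":0,"rz":0.191},{"dx":0.257,"dy":0.285,"dz":0,"rx":0,"ry":0,"rz":0.191},{"dx":0.257,"dy":0.285,"dz":0,"rx":0,"ry":0,"rz":0.191},{"dx":0.257,"dy":0.285,"dz":0,"rx":0,"ry":0,"rz":0.191},{"dx":0.257,"dy":0.285,"dz":0,"rx":0,"ry":0,"rz":0.191}]'
python3 -c "
from h import *
plan(621.5,-115.5,90,-6.7)"
```

```text
time: 6.4
tool_pos: [0.5806, -0.1631, 0.0867]
tool_rot: [-0.002, 0.747, 0.664, -0.001]
contact_force: [0.4, -0.4, -1.8]
gripper_width: 0.408
grasp_force: 61.5
t=6.40 from [ 580.6 -163.1   86.7] close -6.7 turn 0.0 j6 -0.28 
  d [0.0651, 0.0438, -0.0042] r [-0.0035, -0.0008, -0.0002] rows 2
```

```bash
python3 -m inch '[{"dx":0.065,"dy":0.044,"dz":0,"rx":0,"ry":0,"rz":0},{"dx":0.065,"dy":0.044,"dz":0,"rx":0,"ry":0,"rz":0},{"dx":0.065,"dy":0.044,"dz":0,"rx":0,"ry":0,"rz":0},{"dx":0.065,"dy":0.044,"dz":0,"rx":0,"ry":0,"rz":0}]'
python3 - <<'E'
from h import *
i=optics.camera_info('wrist');im=optics.grab_frame('wrist')
for n in ['transformer','speaker','capacitor']: print(n,*outl('wrist',f'insert_{n}_floor',.0245,i,1),sep='\n')
plan(621.5,-115.5,90,-6.7)
cv2.imwrite('pics/w4.png',im[:,:,::-1])
E
```

```text
time: 6.8
tool_pos: [0.621, -0.1181, 0.0878]
tool_rot: [-0.002, 0.747, 0.665, -0.001]
contact_force: [-0.5, -0.7, -3.3]
gripper_width: 0.404
grasp_force: 61.7
transformer
(0.72, [258.0, 189.0, 109.0, 102.0], [624.5, -110.6], [90.4, 87.4], -6.7)
speaker
(0.74, [259.0, 75.0, 126.0, 130.0], [634.5, -21.5], [91.1, 90.4], -6.7)
capacitor
(0.94, [261.0, 8.0, 122.0, 16.0], [640.5, 26.7], [90.1, 6.8], -6.8)
t=7.00 from [ 621.8 -119.2   89.8] close -6.8 turn 0.1 j6 -0.19 
  d [0.0046, -0.001, -0.0002] r [-0.0007, 0.0, -0.0013] rows 1
```

View pics/w4.png

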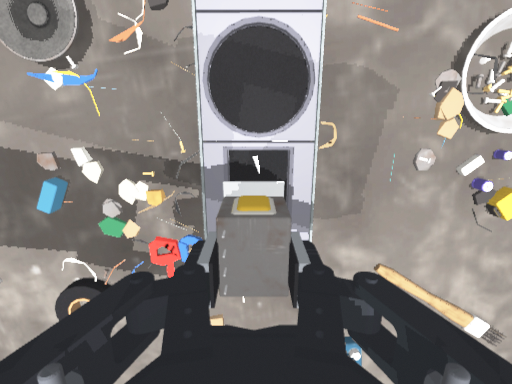

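```bash
cat >> h.py <<'E'
def outl_rel(name,ztcp,z,n=1):
    r=[]
    for o in nets.outline_of('wrist',name)[:n]:
        c=max(cv2.findContours(o['pixels'].astype(np.uint8),0,1)[0],key=len)[:,0]
        w=np.array([rel(*p,ztcp,z) for p in c],np.float32); (x,y),(a,b),th=cv2.minAreaRect(w)
        r.append((round(o['confidence'],2),np.round(o['bbox']).tolist(),'c',round(x,1),round(y,1),'size',round(a,1),round(b,1),'ang',round(th,1)))
    return r
E
python3 - <<'E'
from h import *
print(outl_rel('insert_speaker_floor',90,24.5),outl_rel('insert_transformer_floor',90,24.5))
print('seam',rel(260,141,90,24.5),'pocket front edge',rel(258,149,90,24.5),'pocket l/r',rel(227,165,90,24.5),rel(291,165,90,24.5))
print('foot',rel(222,182,0,5),rel(286,182,0,5),'core top front',rel(217,201,0,41),rel(292,201,0,41),'core top rear',rel(254,296,0,41))
E
```

```text
[(0.74, [259.0, 75.0, 126.0, 130.0], 'c', 96.2, 2.3, 'size', 92.0, 91.3, 'ang', 90.0)] [(0.72, [258.0, 189.0, 109.0, 102.0], 'c', 5.6, 2.6, 'size', 91.3, 88.2, 'ang', 90.0)]
seam [48.9  4. ] pocket front edge [42.4  2.4] pocket l/r [ 29.1 -23.5] [29.1 30.1]
foot [ 31.6 -20. ] [31.6 17.9] core top front [ 31.1 -18.5] [31.1 16.7] core top rear [-20.8  -1.1]
```

```bash
python3 -m inch '[{"dx":0.004,"dy":0.0045,"dz":0.02,"rx":0,"ry":0,"rz":0},{"dx":0.004,"dy":0.0045,"dz":0.06,"rx":0,"ry":0,"rz":0},{"dx":0.004,"dy":0.0045,"dz":0.09,"rx":0,"ry":0,"rz":0},{"dx":0.004,"dy":0.0045,"dz":0.1,"rx":0,"ry":0,"rz":0},{"dx":0.004,"dy":0.0045,"dz":0.102,"rx":0,"ry":0,"rz":0}]'
python3 -m inch '[{"dx":0,"dy":0,"dz":0.001,"rx":0,"ry":0,"rz":0},{"dx":0,"dy":0,"dz":0.002,"rx":0,"ry":0,"rz":0},{"dx":0,"dy":0,"dz":0.003,"rx":0,"ry":0,"rz":0}]'
```

```text
time: 7.6
tool_pos: [0.6261, -0.1151, 0.0073]
tool_rot: [-0.001, 0.747, 0.665, -0.001]
contact_force: [0.3, -0.3, -3.2]
gripper_width: 0.405
grasp_force: 61.8
time: 7.9
tool_pos: [0.6277, -0.1156, 0.0076]
tool_rot: [0.001, 0.747, 0.665, 0.001]
contact_force: [0.3, -0.4, -3.1]
gripper_width: 0.408
grasp_force: 61.8
```

```bash
for k in 1 2 3; do echo; done; python3 -m inch '[{"dx":0,"dy":0,"dz":0.001,"rx":0,"ry":0,"rz":0},{"dx":0,"dy":0,"dz":0.001,"rx":0,"ry":0,"rz":0}]' | grep -E "pos|contact"
python3 -m inch '[{"dx":0,"dy":0,"dz":0.001,"rx":0,"ry":0,"rz":0},{"dx":0,"dy":0,"dz":0.001,"rx":0,"ry":0,"rz":0}]' | grep -E "pos|contact"
```

```text
tool_pos: [0.6269, -0.1154, 0.0058]
contact_force: [-0.2, -0.7, -3.5]
tool_pos: [0.627, -0.1154, 0.0056]
contact_force: [-2.1, 1.4, 2.1]
```

```bash
python3 -m inch '[{"dx":0,"dy":0,"dz":0,"rx":0,"ry":0,"rz":0},{"dx":0,"dy":0,"dz":0,"rx":0,"ry":0,"rz":0},{"dx":0,"dy":0,"dz":0,"rx":0,"ry":0,"rz":0},{"dx":0,"dy":0,"dz":0,"rx":0,"ry":0,"rz":0}]' 1
python3 -m inch '[{"dx":0,"dy":0,"dz":-0.06,"rx":0,"ry":0,"rz":0},{"dx":0,"dy":0,"dz":-0.12,"rx":0,"ry":0,"rz":0},{"dx":0,"dy":0,"dz":-0.18,"rx":0,"ry":0,"rz":0},{"dx":0,"dy":0,"dz":-0.23,"rx":0,"ry":0,"rz":0},{"dx":0,"dy":0,"dz":-0.23,"rx":0,"ry":0,"rz":0}]'
python3 - <<'E'
from h import *
i=optics.camera_info('wrist');im=optics.grab_frame('wrist')
cv2.imwrite('pics/w5.png',im[:,:,::-1])
plan(607,319,190,-6.7)
E
```

```text
time: 8.7
tool_pos: [0.6271, -0.1154, 0.005]
tool_rot: [0.0, 0.747, 0.665, 0.0]
contact_force: [0.2, 0.3, 0.2]
gripper_width: 0.996
grasp_force: 0.0
time: 9.2
tool_pos: [0.6311, -0.1166, 0.1981]
tool_rot: [0.006, 0.747, 0.665, 0.004]
contact_force: [0.4, -0.0, 0.8]
gripper_width: 1.004
grasp_force: 0.0
t=9.25 from [ 629.3 -116.1  194. ] close -6.7 turn 0.0 j6 -0.18 
  d [0.5369, -0.0912, 0.0034] r [0.0059, 0.001, -0.0] rows 9
```

View pics/w5.png

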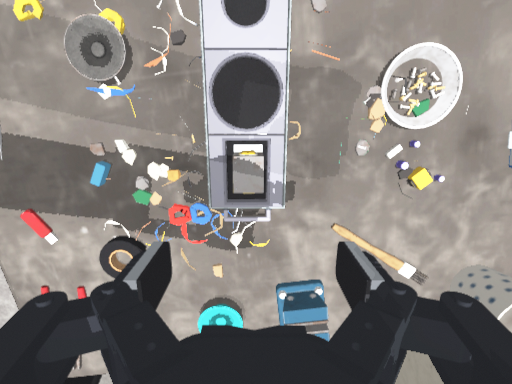

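The transformer is in the pocket at (246,170) and centred. Now to the blue capacitor.

```bash
python3 -m inch '[{"dx":0.28,"dy":-0.047,"dz":0,"rx":0,"ry":0,"rz":0},{"dx":0.28,"dy":-0.047,"dz":0,"rx":0,"ry":0,"rz":0},{"dx":0.28,"dy":-0.047,"dz":0,"rx":0,"ry":0,"rz":0},{"dx":0.28,"dy":-0.047,"dz":0,"rx":0,"ry":0,"rz":0},{"dx":0.28,"dy":-0.047,"dz":0,"rx":0,"ry":0,"rz":0}]' | grep pos
python3 -m inch '[{"dx":0.25,"dy":-0.044,"dz":0.02,"rx":0,"ry":0,"rz":0},{"dx":0.25,"dy":-0.044,"dz":0.02,"rx":0,"ry":0,"rz":0},{"dx":0.25,"dy":-0.044,"dz":0.02,"rx":0,"ry":0,"rz":0},{"dx":0.25,"dy":-0.044,"dz":0.02,"rx":0,"ry":0,"rz":0},{"dx":0.25,"dy":-0.044,"dz":0.02,"rx":0,"ry":0,"rz":0}]' | grep pos
python3 - <<'E'
from h import *
i=optics.camera_info('wrist');im=optics.grab_frame('wrist')
cv2.imwrite('pics/w6.png',im[:,:,::-1])
print(outl_rel('capacitor_center',170,45,3),outl_rel('loupe_center',170,34,3))
plan(607,319,190,-6.7)
E
```

```text
tool_pos: [0.6139, 0.115, 0.1864]
tool_pos: [0.6012, 0.3191, 0.1693]
[(0.83, [262.0, 177.0, 26.0, 35.0], 'c', 4.7, 5.8, 'size', 27.9, 36.0, 'ang', 90.0), (0.32, [311.0, 332.0, 63.0, 19.0], 'c', -193.8, 72.9, 'size', 66.8, 24.6, 'ang', 90.0)] [(0.92, [178.0, 309.0, 29.0, 36.0], 'c', -167.1, -98.7, 'size', 55.7, 33.5, 'ang', 23.0)]
t=10.40 from [603.1 314.  170.7] close -6.7 turn -0.0 j6 0.49 
  d [0.0068, 0.004, -0.0241] r [-0.0016, 0.0013, 0.0005] rows 1
```

View pics/w6.png

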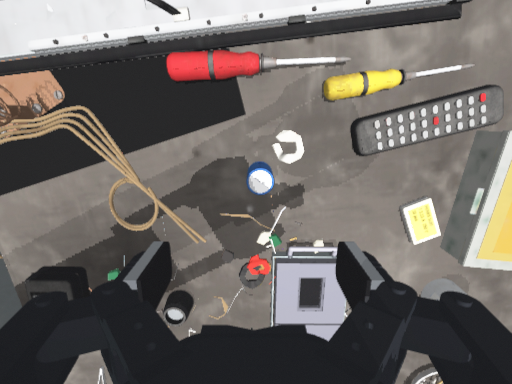

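Blue sleeve with a bare metal top at (261,180) is the capacitor. The black hollow cylinder at (178,309) is the loupe and stays put. Descend.

```bash
python3 -m inch '[{"dx":0.002,"dy":0.007,"dz":0.05,"rx":0,"ry":0,"rz":0},{"dx":0.002,"dy":0.007,"dz":0.1,"rx":0,"ry":0,"rz":0},{"dx":0.002,"dy":0.007,"dz":0.12,"rx":0,"ry":0,"rz":0},{"dx":0.002,"dy":0.007,"dz":0.12,"rx":0,"ry":0,"rz":0}]' | grep pos
python3 - <<'E'
from h import *
im=optics.grab_frame('wrist')
z=state()['tool_pos'][2]*1000
print(z,outl_rel('capacitor_center',z,45,2))
E
```

```text
tool_pos: [0.6075, 0.3127, 0.0726]
75.6532741463739 [(0.92, [253.0, 197.0, 41.0, 52.0], 'c', 10.2, -1.0, 'size', 37.6, 30.6, 'ang', 19.0)]
```

```bash
python3 -m inch '[{"dx":0.004,"dy":-0.001,"dz":0.04,"rx":0,"ry":0,"rz":0},{"dx":0.004,"dy":-0.001,"dz":0.08,"rx":0,"ry":0,"rz":0},{"dx":0.004,"dy":-0.001,"dz":0.1,"rx":0,"ry":0,"rz":0},{"dx":0.004,"dy":-0.001,"dz":0.1,"rx":0,"ry":0,"rz":0}]'
python3 -m inch '[{"dx":0,"dy":0,"dz":0,"rx":0,"ry":0,"rz":0},{"dx":0,"dy":0,"dz":0,"rx":0,"ry":0,"rz":0},{"dx":0,"dy":0,"dz":0,"rx":0,"ry":0,"rz":0},{"dx":0,"dy":0,"dz":0,"rx":0,"ry":0,"rz":0},{"dx":0,"dy":0,"dz":0,"rx":0,"ry":0,"rz":0}]' -1
python3 -m inch '[{"dx":0,"dy":0,"dz":0,"rx":0,"ry":0,"rz":0},{"dx":0,"dy":0,"dz":0,"rx":0,"ry":0,"rz":0}]'
```

```text
time: 11.3
tool_pos: [0.6084, 0.3179, -0.0045]
tool_rot: [-0.0, 0.747, 0.664, -0.001]
contact_force: [-0.0, 0.0, -0.5]
gripper_width: 1.001
grasp_force: 0.0
time: 11.8
tool_pos: [0.6106, 0.319, -0.0013]
tool_rot: [0.001, 0.747, 0.665, 0.001]
contact_force: [0.2, -1.1, 3.9]
gripper_width: 0.335
grasp_force: 59.5
time: 12.0
tool_pos: [0.6106, 0.319, -0.0013]
tool_rot: [0.0, 0.747, 0.665, 0.001]
contact_force: [-0.2, 0.1, 6.3]
gripper_width: 0.33
grasp_force: 59.5
```

```bash
python3 -m inch '[{"dx":0,"dy":0,"dz":-0.03,"rx":0,"ry":0,"rz":0},{"dx":0,"dy":0,"dz":-0.08,"rx":0,"ry":0,"rz":0},{"dx":0,"dy":0,"dz":-0.12,"rx":0,"ry":0,"rz":0},{"dx":0,"dy":0,"dz":-0.12,"rx":0,"ry":0,"rz":0}]' | grep -E 'pos|wid'
python3 -c "
from h import *
plan(647.5,68,92,-6.7)"
```

```text
tool_pos: [0.6129, 0.32, 0.0995]
gripper_width: 0.327
t=12.40 from [612.9 320.   99.5] close -6.7 turn -0.0 j6 0.49 
  d [-0.3078, 0.0796, 0.0086] r [0.0063, -0.0033, 0.0] rows 6
```

```bash
python3 -m inch '[{"dx":-0.308,"dy":0.08,"dz":0,"rx":0,"ry":0,"rz":0},{"dx":-0.308,"dy":0.08,"dz":0,"rx":0,"ry":0,"rz":0},{"dx":-0.308,"dy":0.08,"dz":0,"rx":0,"ry":0,"rz":0},{"dx":-0.308,"dy":0.08,"dz":0,"rx":0,"ry":0,"rz":0},{"dx":-0.308,"dy":0.08,"dz":0,"rx":0,"ry":0,"rz":0}]' | grep -E 'pos|wid'
python3 -c "
from h import *
plan(647.5,68,95,-6.7)"
```

```text
tool_pos: [0.6424, 0.069, 0.0912]
gripper_width: 0.332
t=12.90 from [642.4  69.   91.2] close -6.7 turn -0.0 j6 0.11 
  d [-0.0005, 0.0064, -0.0048] r [-0.0015, 0.0002, 0.0002] rows 1
```

```bash
python3 -m inch '[{"dx":0,"dy":0.002,"dz":0,"rx":0,"ry":0,"rz":0},{"dx":0,"dy":0.002,"dz":0,"rx":0,"ry":0,"rz":0}]' | grep -E 'pos|wid'
python3 - <<'E'
from h import *
im=optics.grab_frame('wrist');print(state()['tool_pos'])
for n in ['insert_relay_floor','insert_capacitor_floor']: print(n,outl_rel(n,94,24.5))
cv2.imwrite('pics/w7.png',cv2.resize(im[20:320,130:390,::-1],None,fx=2,fy=2))
E
```

```text
tool_pos: [0.6445, 0.0696, 0.0914]
gripper_width: 0.329
[0.64437147 0.07082688 0.09157994]
insert_relay_floor [(0.76, [256.0, 83.0, 124.0, 127.0], 'c', 90.0, 0.6, 'size', 92.7, 93.1, 'ang', 89.8)]
insert_capacitor_floor [(0.74, [258.0, 192.0, 105.0, 98.0], 'c', 2.5, 1.0, 'size', 91.4, 83.8, 'ang', 90.0)]
```

View pics/w7.png

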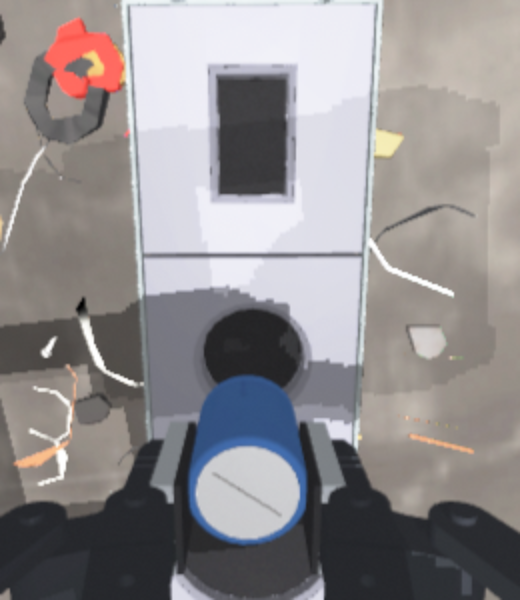

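```bash
python3 - <<'E'
from h import *
f=lambda x,y,a,b:rel(130+x/2,20+y/2,a,b)
for zt in (91.5,95): print('seam',f(254,255,zt,24.5),'pocket edge',f(254,307,zt,24.5),'l/r',f(205,352,zt,24.5),f(308,352,zt,24.5),'relay pocket',f(212,67,zt,24.5),f(295,201,zt,24.5))
print('cap top',f(248,493,0,47),f(190,493,0,47),f(306,493,0,47),f(248,445,0,47),f(248,541,0,47),'bottom front',f(245,376,0,2))
E
```

```text
seam [43.5  1.6] pocket edge [21.6  1.7] l/r [  1.6 -19.6] [ 1.6 25.2] relay pocket [114.1 -14.6] [65.1 18.1]
seam [43.1  1.6] pocket edge [20.8  1.7] l/r [  0.6 -19.8] [ 0.6 25.6] relay pocket [114.8 -14.8] [65.  18.3]
cap top [ 0.1 -1.1] [  0.1 -15. ] [ 0.1 12.8] [12.7 -1.1] [-13.3  -1.1] bottom front [14.3 -2. ]
```

```bash
python3 -m inch '[{"dx":-0.003,"dy":0.0045,"dz":0.02,"rx":0,"ry":0,"rz":0},{"dx":-0.003,"dy":0.0045,"dz":0.06,"rx":0,"ry":0,"rz":0},{"dx":-0.003,"dy":0.0045,"dz":0.09,"rx":0,"ry":0,"rz":0},{"dx":-0.003,"dy":0.0045,"dz":0.1,"rx":0,"ry":0,"rz":0},{"dx":-0.003,"dy":0.0045,"dz":0.103,"rx":0,"ry":0,"rz":0}]' | grep -E 'pos|cont|wid'
python3 -m inch '[{"dx":0,"dy":0,"dz":0.0013,"rx":0,"ry":0,"rz":0},{"dx":0,"dy":0,"dz":0.0013,"rx":0,"ry":0,"rz":0}]'| grep -E 'pos|cont'
python3 -m inch '[{"dx":0,"dy":0,"dz":0.001,"rx":0,"ry":0,"rz":0},{"dx":0,"dy":0,"dz":0.001,"rx":0,"ry":0,"rz":0}]'| grep -E 'pos|cont'
```

```text
tool_pos: [0.6474, 0.0688, 0.0092]
contact_force: [-5.5, 0.2, 8.2]
gripper_width: 0.33
tool_pos: [0.6487, 0.0683, 0.0094]
contact_force: [0.4, 0.7, -0.8]
tool_pos: [0.6489, 0.068, 0.0092]
contact_force: [-0.3, 0.5, 1.7]
```

```bash
python3 -m inch '[{"dx":0,"dy":0,"dz":0,"rx":0,"ry":0,"rz":0},{"dx":0,"dy":0,"dz":0,"rx":0,"ry":0,"rz":0},{"dx":0,"dy":0,"dz":0,"rx":0,"ry":0,"rz":0},{"dx":0,"dy":0,"dz":0,"rx":0,"ry":0,"rz":0}]' 1 | grep -E 'pos|wid|cont'
python3 -m inch '[{"dx":0,"dy":0,"dz":-0.06,"rx":0,"ry":0,"rz":0},{"dx":0,"dy":0,"dz":-0.12,"rx":0,"ry":0,"rz":0},{"dx":0,"dy":0,"dz":-0.18,"rx":0,"ry":0,"rz":0},{"dx":0,"dy":0,"dz":-0.18,"rx":0,"ry":0,"rz":0}]' | grep pos
python3 - <<'E'
from h import *
im=optics.grab_frame('wrist'); z=state()['tool_pos'][2]*1000;print(z)
print('cap',outl_rel('capacitor_center',z,55.5,2))
plan(437,-97,150,-27)
E
```

```text
tool_pos: [0.6483, 0.0678, 0.0084]
contact_force: [-0.8, -1.1, 0.1]
gripper_width: 0.98
tool_pos: [0.6537, 0.0678, 0.1629]
158.62497066821263
cap [(0.57, [248.0, 181.0, 27.0, 37.0], 'c', 4.6, -7.8, 'size', 27.9, 35.7, 'ang', 90.0)]
t=15.05 from [649.6  67.8 154.9] close -6.7 turn -20.3 j6 0.11 
  d [-0.2356, -0.2399, 0.005] r [0.0027, -0.0008, 0.2361] rows 6
```

```bash
python3 -m inch '[{"dx":-0.235,"dy":-0.242,"dz":0,"rx":0,"ry":0,"rz":0.236},{"dx":-0.235,"dy":-0.242,"dz":0,"rx":0,"ry":0,"rz":0.236},{"dx":-0.235,"dy":-0.242,"dz":0,"rx":0,"ry":0,"rz":0.236},{"dx":-0.235,"dy":-0.242,"dz":0,"rx":0,"ry":0,"rz":0.236},{"dx":-0.235,"dy":-0.242,"dz":0,"rx":0,"ry":0,"rz":0.236}]' | grep pos
python3 -c "
from h import *
plan(437,-97,90,-27)"
```

```text
tool_pos: [0.4468, -0.0845, 0.1497]
t=15.55 from [446.8 -84.5 149.7] close -26.9 turn -0.1 j6 0.12 
  d [-0.0195, -0.0035, 0.0746] r [-0.003, 0.0006, 0.0007] rows 2
```

```bash
python3 -m inch '[{"dx":-0.02,"dy":-0.003,"dz":0.04,"rx":0,"ry":0,"rz":0},{"dx":-0.02,"dy":-0.003,"dz":0.075,"rx":0,"ry":0,"rz":0},{"dx":-0.02,"dy":-0.003,"dz":0.075,"rx":0,"ry":0,"rz":0},{"dx":-0.02,"dy":-0.003,"dz":0.075,"rx":0,"ry":0,"rz":0}]' | grep pos
python3 - <<'E'
from h import *
im=optics.grab_frame('wrist'); z=state()['tool_pos'][2]*1000;print(z)
print(outl_rel('relay_center',z,18,3))
cv2.imwrite('pics/w8.png',cv2.resize(im[60:320,130:390,::-1],None,fx=2.3,fy=2.3))
E
```

```text
tool_pos: [0.4394, -0.0968, 0.091]
92.5394411083484
[(0.68, [254.0, 195.0, 12.0, 36.0], 'c', 1.0, -1.3, 'size', 32.1, 12.6, 'ang', 5.1)]
```

View pics/w8.png

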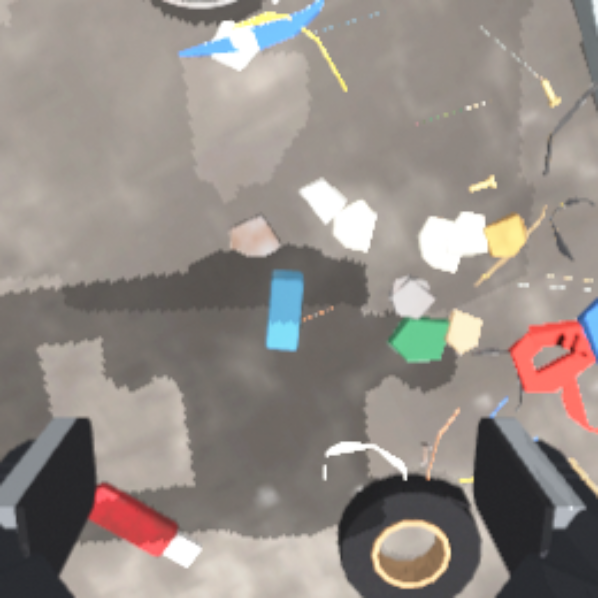

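The light-blue block at crop (285,310), 12×29 mm, is the relay; it is turned by +5°. Debris lies close by, so I'll approach with a narrower opening, then step down to find where the tips touch.

```bash
python3 -m inch '[{"dx":-0.001,"dy":-0.001,"dz":0,"rx":0,"ry":0,"rz":0.055},{"dx":-0.001,"dy":-0.001,"dz":0,"rx":0,"ry":0,"rz":0.055},{"dx":-0.001,"dy":-0.001,"dz":0.04,"rx":0,"ry":0,"rz":0.055},{"dx":-0.001,"dy":-0.001,"dz":0.08,"rx":0,"ry":0,"rz":0.055},{"dx":-0.001,"dy":-0.001,"dz":0.08,"rx":0,"ry":0,"rz":0.055}]' -0.2
python3 - <<'E'
from h import *
im=optics.grab_frame('wrist'); s=state();z=s['tool_pos'][2]*1000;print(z,s['gripper_width'])
print(outl_rel('relay_center',z,18,3))
cv2.imwrite('pics/w9.png',cv2.resize(im[120:320,150:360,::-1],None,fx=2.8,fy=2.8))
E
```

```text
time: 16.55
tool_pos: [0.4365, -0.0962, 0.0251]
tool_rot: [-0.003, 0.873, 0.488, -0.002]
contact_force: [-0.3, 0.9, 0.0]
gripper_width: 0.399
grasp_force: 0.0
27.39817780639406 0.3957438569262271
[(0.94, [256.0, 220.0, 17.0, 48.0], 'c', 2.2, 1.1, 'size', 12.4, 33.1, 'ang', 90.0)]
```

View pics/w9.png

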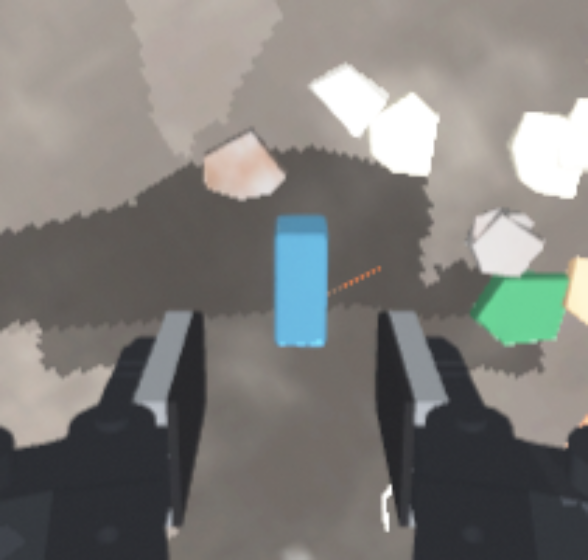

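```bash
python3 -m inch '[{"dx":0,"dy":0.0025,"dz":0.025,"rx":0,"ry":0,"rz":0},{"dx":0,"dy":0.0025,"dz":0.05,"rx":0,"ry":0,"rz":0},{"dx":0,"dy":0.0025,"dz":0.05,"rx":0,"ry":0,"rz":0}]' | grep -E 'pos|cont'
python3 -m inch '[{"dx":0,"dy":0,"dz":0.003,"rx":0,"ry":0,"rz":0},{"dx":0,"dy":0,"dz":0.003,"rx":0,"ry":0,"rz":0}]' | grep -E 'pos|cont'
python3 -m inch '[{"dx":0,"dy":0,"dz":0.003,"rx":0,"ry":0,"rz":0},{"dx":0,"dy":0,"dz":0.003,"rx":0,"ry":0,"rz":0}]' | grep -E 'pos|cont'
python3 -m inch '[{"dx":0,"dy":0,"dz":0.003,"rx":0,"ry":0,"rz":0},{"dx":0,"dy":0,"dz":0.003,"rx":0,"ry":0,"rz":0}]' | grep -E 'pos|cont'
```

```text
tool_pos: [0.4409, -0.0986, -0.0114]
contact_force: [-0.2, 0.5, 1.4]
tool_pos: [0.4426, -0.0993, -0.0121]
contact_force: [0.6, -0.0, -0.2]
tool_pos: [0.4416, -0.0989, -0.0156]
contact_force: [-0.3, -0.8, -0.5]
tool_pos: [0.441, -0.0987, -0.0188]
contact_force: [0.8, 0.4, 0.9]
```

```bash
python3 -m inch '[{"dx":0,"dy":0,"dz":0.002,"rx":0,"ry":0,"rz":0},{"dx":0,"dy":0,"dz":0.002,"rx":0,"ry":0,"rz":0}]' | grep -E 'pos|cont'
python3 -m inch '[{"dx":0,"dy":0,"dz":0.002,"rx":0,"ry":0,"rz":0},{"dx":0,"dy":0,"dz":0.002,"rx":0,"ry":0,"rz":0}]' | grep -E 'pos|cont'
python3 -m inch '[{"dx":0,"dy":0,"dz":0.002,"rx":0,"ry":0,"rz":0},{"dx":0,"dy":0,"dz":0.002,"rx":0,"ry":0,"rz":0}]' | grep -E 'pos|cont'
python3 -m inch '[{"dx":0,"dy":0,"dz":0.002,"rx":0,"ry":0,"rz":0},{"dx":0,"dy":0,"dz":0.002,"rx":0,"ry":0,"rz":0}]' | grep -E 'pos|cont'
```

```text
tool_pos: [0.4409, -0.0987, -0.0205]
contact_force: [-0.2, -0.2, -0.1]
tool_pos: [0.441, -0.0987, -0.0221]
contact_force: [0.0, 0.5, -0.1]
tool_pos: [0.4413, -0.0988, -0.0234]
contact_force: [0.9, 0.5, 0.4]
tool_pos: [0.4414, -0.0989, -0.0235]
contact_force: [-7.1, 2.7, 13.8]
```

Contact came at TCP −24, so the tip is about 23.7 mm up at 34 mm opening. Rise so the tips sit about 10.5 mm above the bench, then grip.

```bash
python3 -m inch '[{"dx":0,"dy":0,"dz":-0.01,"rx":0,"ry":0,"rz":0},{"dx":0,"dy":0,"dz":-0.0157,"rx":0,"ry":0,"rz":0},{"dx":0,"dy":0,"dz":-0.0157,"rx":0,"ry":0,"rz":0}]' | grep -E 'pos|cont'
python3 -m inch '[{"dx":0,"dy":0,"dz":0,"rx":0,"ry":0,"rz":0},{"dx":0,"dy":0,"dz":0,"rx":0,"ry":0,"rz":0},{"dx":0,"dy":0,"dz":0,"rx":0,"ry":0,"rz":0},{"dx":0,"dy":0,"dz":0,"rx":0,"ry":0,"rz":0},{"dx":0,"dy":0,"dz":0,"rx":0,"ry":0,"rz":0}]' -1
python3 -m inch '[{"dx":0,"dy":0,"dz":-0.02,"rx":0,"ry":0,"rz":0},{"dx":0,"dy":0,"dz":-0.07,"rx":0,"ry":0,"rz":0},{"dx":0,"dy":0,"dz":-0.12,"rx":0,"ry":0,"rz":0},{"dx":0,"dy":0,"dz":-0.12,"rx":0,"ry":0,"rz":0}]' | grep -E 'pos|wid'
python3 -c "
from h import *
plan(658.2,159.5,85,-6.7)"
```

```text
tool_pos: [0.4419, -0.099, -0.0117]
contact_force: [-0.4, -0.6, 0.4]
time: 19.15
tool_pos: [0.4412, -0.0988, -0.0125]
tool_rot: [0.0, 0.873, 0.487, -0.0]
contact_force: [0.9, 0.2, 1.8]
gripper_width: 0.121
grasp_force: 59.9
tool_pos: [0.4452, -0.1003, 0.0896]
gripper_width: 0.124
t=19.55 from [ 445.2 -100.3   89.6] close -31.7 turn 25.0 j6 0.17 
  d [0.4162, 0.0557, 0.0071] r [0.0076, 0.0004, -0.291] rows 7
```

```bash
python3 -m inch '[{"dx":0.417,"dy":0.054,"dz":0,"rx":0,"ry":0,"rz":-0.291},{"dx":0.417,"dy":0.054,"dz":0,"rx":0,"ry":0,"rz":-0.291},{"dx":0.417,"dy":0.054,"dz":0,"rx":0,"ry":0,"rz":-0.291},{"dx":0.417,"dy":0.054,"dz":0,"rx":0,"ry":0,"rz":-0.291},{"dx":0.417,"dy":0.054,"dz":0,"rx":0,"ry":0,"rz":-0.291}]' | grep -E 'pos|wid'
python3 -c "
from h import *
plan(658.2,159.5,85,-6.7)"
```

```text
tool_pos: [0.599, 0.0971, 0.0818]
gripper_width: 0.122
t=20.05 from [599.   97.1  81.8] close -6.7 turn -0.0 j6 0.15 
  d [0.0861, 0.0644, -0.0041] r [-0.0013, 0.0003, 0.0002] rows 2
```

```bash
python3 -m inch '[{"dx":0.086,"dy":0.064,"dz":0,"rx":0,"ry":0,"rz":0},{"dx":0.086,"dy":0.064,"dz":0,"rx":0,"ry":0,"rz":0},{"dx":0.086,"dy":0.064,"dz":0,"rx":0,"ry":0,"rz":0},{"dx":0.086,"dy":0.064,"dz":0,"rx":0,"ry":0,"rz":0}]' | grep -E 'pos|wid'
python3 - <<'E'
from h import *
im=optics.grab_frame('wrist'); s=state();z=s['tool_pos'][2]*1000;print(s['tool_pos'])
print(outl_rel('relay_center',0,18-(-12),1),outl_rel('insert_relay_floor',z,24.5))
cv2.imwrite('pics/w10.png',cv2.resize(im[120:320,150:360,::-1],None,fx=2.8,fy=2.8))
E
```

```text
tool_pos: [0.6568, 0.1579, 0.0815]
gripper_width: 0.122
[0.65648175 0.15720151 0.08179787]
[(0.56, [254.0, 245.0, 22.0, 56.0], 'c', 3.1, -1.4, 'size', 12.1, 34.1, 'ang', 90.0)] [(0.81, [254.0, 198.0, 114.0, 107.0], 'c', 1.9, -0.7, 'size', 91.2, 92.4, 'ang', 90.0)]
```

View pics/w10.png

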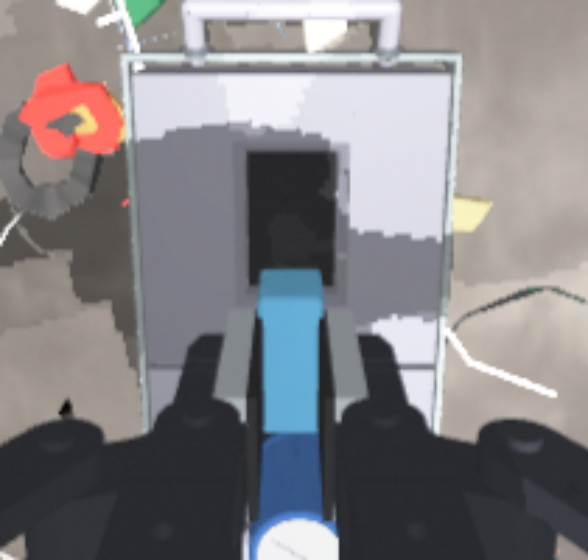

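```bash
python3 - <<'E'
from h import *
f=lambda x,y,a,b:rel(150+x/2.8,120+y/2.8,a,b)
for zt in (82,85):print('insert front',f(290,72,zt,24.5),'seam',f(290,367,zt,24.5),'sides',f(138,220,zt,24.5),f(449,220,zt,24.5),'pocket',f(247,152,zt,24.5),f(337,152,zt,24.5),f(235,143,zt,24.5),f(350,143,zt,24.5))
print('relay top',f(260,300,0,30),f(320,300,0,30),f(262,432,0,30),f(318,432,0,30),'bottom front',f(261,269,0,12),f(320,269,0,12))
E
```

```text
insert front [46.  -1.2] seam [-46.4  -1.2] sides [  2.2 -46.7] [ 2.2 46.3] pocket [ 22.9 -13.8] [22.9 12.5] [ 25.6 -17.2] [25.6 16.2]
insert front [45.7 -1.2] seam [-48.   -1.2] sides [  1.3 -47.3] [ 1.3 46.9] pocket [ 22.3 -13.9] [22.3 12.6] [ 25.  -17.4] [25.  16.4]
relay top [13.3 -6.9] [13.3  4.3] [-14.8  -6.8] [-14.8   4.2] bottom front [12.7 -7.4] [12.7  5. ]
```

```bash
python3 -m inch '[{"dx":0.0006,"dy":0.001,"dz":0.02,"rx":0,"ry":0,"rz":0},{"dx":0.0006,"dy":0.001,"dz":0.06,"rx":0,"ry":0,"rz":0},{"dx":0.0006,"dy":0.001,"dz":0.085,"rx":0,"ry":0,"rz":0},{"dx":0.0006,"dy":0.001,"dz":0.095,"rx":0,"ry":0,"rz":0},{"dx":0.0006,"dy":0.001,"dz":0.096,"rx":0,"ry":0,"rz":0}]' | grep -E 'pos|cont|wid'
python3 -m inch '[{"dx":0,"dy":0,"dz":0.001,"rx":0,"ry":0,"rz":0},{"dx":0,"dy":0,"dz":0.0015,"rx":0,"ry":0,"rz":0},{"dx":0,"dy":0,"dz":0.0015,"rx":0,"ry":0,"rz":0}]'| grep -E 'pos|cont'
python3 -m inch '[{"dx":0,"dy":0,"dz":0.001,"rx":0,"ry":0,"rz":0},{"dx":0,"dy":0,"dz":0.001,"rx":0,"ry":0,"rz":0}]'| grep -E 'pos|cont'
python3 -m inch '[{"dx":0,"dy":0,"dz":0.001,"rx":0,"ry":0,"rz":0},{"dx":0,"dy":0,"dz":0.001,"rx":0,"ry":0,"rz":0}]'| grep -E 'pos|cont'
```

```text
tool_pos: [0.6574, 0.1573, 0.0054]
contact_force: [-0.3, 0.1, 0.0]
gripper_width: 0.118
tool_pos: [0.6589, 0.158, 0.0061]
contact_force: [-0.4, -0.7, -0.1]
tool_pos: [0.6586, 0.158, 0.0048]
contact_force: [0.2, 0.5, -0.1]
tool_pos: [0.6587, 0.1581, 0.004]
contact_force: [0.5, 0.8, -0.1]
```

```bash
python3 -m inch '[{"dx":0,"dy":0,"dz":0.001,"rx":0,"ry":0,"rz":0},{"dx":0,"dy":0,"dz":0.001,"rx":0,"ry":0,"rz":0}]'| grep -E 'pos|cont'
python3 -m inch '[{"dx":0,"dy":0,"dz":0.0007,"rx":0,"ry":0,"rz":0},{"dx":0,"dy":0,"dz":0.0007,"rx":0,"ry":0,"rz":0}]'| grep -E 'pos|cont'
```

```text
tool_pos: [0.6587, 0.1581, 0.004]
contact_force: [-2.6, -1.1, 5.0]
tool_pos: [0.6587, 0.1581, 0.004]
contact_force: [-4.1, -0.7, 8.3]
```

```bash
python3 -m inch '[{"dx":0,"dy":0,"dz":-0.0007,"rx":0,"ry":0,"rz":0},{"dx":0,"dy":0,"dz":-0.0007,"rx":0,"ry":0,"rz":0},{"dx":0,"dy":0,"dz":-0.0007,"rx":0,"ry":0,"rz":0},{"dx":0,"dy":0,"dz":-0.0007,"rx":0,"ry":0,"rz":0}]' 0 | grep -E 'pos|wid|cont'
python3 -m inch '[{"dx":0,"dy":0,"dz":-0.06,"rx":0,"ry":0,"rz":0},{"dx":0,"dy":0,"dz":-0.12,"rx":0,"ry":0,"rz":0},{"dx":0,"dy":0,"dz":-0.18,"rx":0,"ry":0,"rz":0},{"dx":0,"dy":0,"dz":-0.18,"rx":0,"ry":0,"rz":0},{"dx":0,"dy":0,"dz":-0.18,"rx":0,"ry":0,"rz":0}]' 1 | grep pos
python3 - <<'E'
from h import *
im=optics.grab_frame('wrist'); z=state()['tool_pos'][2]*1000;print(z)
print('relay',outl_rel('relay_center',z,34.5,2),'cap',outl_rel('capacitor_center',z,55.5))
plan(478,41,130,-6.7)
cv2.imwrite('pics/w11.png',cv2.resize(im[:,:,::-1],None,fx=1.4,fy=1.4))
E
```

```text
tool_pos: [0.6583, 0.158, 0.0026]
contact_force: [0.2, 0.3, 0.7]
gripper_width: 0.497
tool_pos: [0.6599, 0.1582, 0.1496]
146.95684125796882
relay [(0.9, [252.0, 182.0, 13.0, 31.0], 'c', 2.4, -3.2, 'size', 13.3, 30.5, 'ang', 90.0), (0.37, [93.0, 206.0, 42.0, 40.0], 'c', -21.5, -169.5, 'size', 49.8, 32.6, 'ang', 60.4)] cap [(0.92, [253.0, 264.0, 28.0, 43.0], 'c', -78.5, -2.3, 'size', 48.7, 28.4, 'ang', 0.0)]
t=23.25 from [657.2 157.8 144.6] close -6.7 turn 0.0 j6 0.24 
  d [-0.1712, -0.2053, 0.0191] r [-0.0025, 0.0006, -0.0001] rows 5
```

View pics/w11.png

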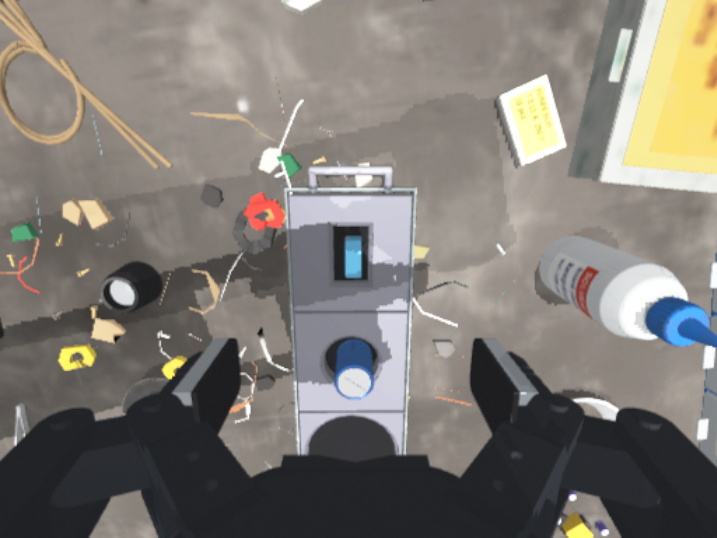

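The relay at (353,257) is centred in its pocket and the capacitor at (354,370) is standing in its own. Now the grey loudspeaker.

```bash
python3 -m inch '[{"dx":-0.171,"dy":-0.205,"dz":0.01,"rx":0,"ry":0,"rz":0},{"dx":-0.171,"dy":-0.205,"dz":0.01,"rx":0,"ry":0,"rz":0},{"dx":-0.171,"dy":-0.205,"dz":0.01,"rx":0,"ry":0,"rz":0},{"dx":-0.171,"dy":-0.205,"dz":0.03,"rx":0,"ry":0,"rz":0},{"dx":-0.171,"dy":-0.205,"dz":0.05,"rx":0,"ry":0,"rz":0}]' | grep pos
python3 -m inch '[{"dx":0,"dy":0,"dz":0.02,"rx":0,"ry":0,"rz":0},{"dx":0,"dy":0,"dz":0.02,"rx":0,"ry":0,"rz":0}]' | grep pos
python3 - <<'E'
from h import *
im=optics.grab_frame('wrist'); z=state()['tool_pos'][2]*1000;print(z)
print(outl_rel('speaker_center',z,24,2))
cv2.imwrite('pics/w12.png',im[:,:,::-1])
E
```

```text
tool_pos: [0.4761, 0.04, 0.105]
tool_pos: [0.4759, 0.0412, 0.0866]
88.52891727100392
[(0.56, [259.0, 197.0, 80.0, 71.0], 'c', -0.2, 1.3, 'size', 65.2, 64.0, 'ang', 90.0)]
```

View pics/w12.png

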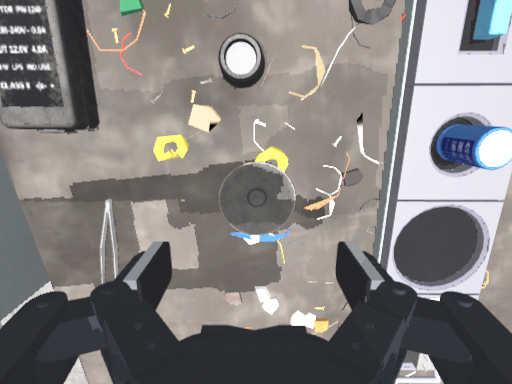

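The grey loudspeaker is at (257,198); the turquoise one is not in view. Only thin wires lie where the fingers go. Descend.

```bash
python3 -m inch '[{"dx":0,"dy":0.0025,"dz":0.06,"rx":0,"ry":0,"rz":0},{"dx":0,"dy":0.0025,"dz":0.1,"rx":0,"ry":0,"rz":0},{"dx":0,"dy":0.0025,"dz":0.125,"rx":0,"ry":0,"rz":0},{"dx":0,"dy":0.0025,"dz":0.125,"rx":0,"ry":0,"rz":0},{"dx":0,"dy":0.0025,"dz":0.125,"rx":0,"ry":0,"rz":0}]' | grep -E 'pos|cont'
python3 -m inch '[{"dx":0,"dy":0,"dz":0,"rx":0,"ry":0,"rz":0},{"dx":0,"dy":0,"dz":0,"rx":0,"ry":0,"rz":0},{"dx":0,"dy":0,"dz":0,"rx":0,"ry":0,"rz":0},{"dx":0,"dy":0,"dz":0,"rx":0,"ry":0,"rz":0}]' -1
python3 - <<'E'
from h import *
im=optics.grab_frame('wrist')
cv2.imwrite('pics/w13.png',im[:,:,::-1])
E
```

```text
tool_pos: [0.4826, 0.0412, -0.0081]
contact_force: [0.9, -0.5, -0.3]
time: 24.95
tool_pos: [0.4927, 0.0406, 0.0029]
tool_rot: [0.007, 0.747, 0.665, 0.007]
contact_force: [-0.6, 0.7, 34.5]
gripper_width: 0.332
grasp_force: 42.8
```

View pics/w13.png

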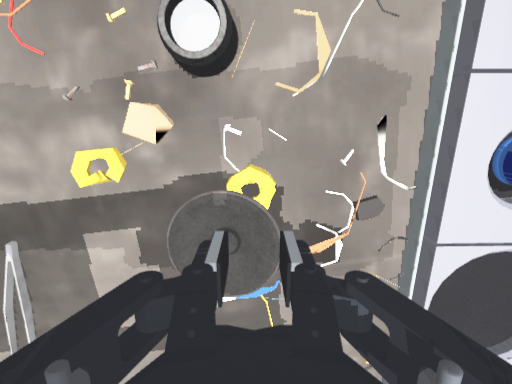

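The tips were still above the flange (z was −8, not −13) and slid onto the cone. Open again and look.

```bash
python3 -m inch '[{"dx":0,"dy":0,"dz":0,"rx":0,"ry":0,"rz":0},{"dx":0,"dy":0,"dz":-0.005,"rx":0,"ry":0,"rz":0},{"dx":0,"dy":0,"dz":-0.01,"rx":0,"ry":0,"rz":0},{"dx":0,"dy":0,"dz":-0.01,"rx":0,"ry":0,"rz":0},{"dx":0,"dy":0,"dz":-0.03,"rx":0,"ry":0,"rz":0}]' 1
python3 -m inch '[{"dx":0,"dy":0,"dz":-0.03,"rx":0,"ry":0,"rz":0},{"dx":0,"dy":0,"dz":-0.03,"rx":0,"ry":0,"rz":0},{"dx":0,"dy":0,"dz":-0.03,"rx":0,"ry":0,"rz":0}]' | grep pos
python3 - <<'E'
from h import *
im=optics.grab_frame('wrist'); z=state()['tool_pos'][2]*1000;print(z,state()['gripper_width'])
print(outl_rel('speaker_center',z,24,2))
E
```

```text
time: 25.5
tool_pos: [0.4786, 0.0413, 0.0126]
tool_rot: [-0.002, 0.747, 0.665, -0.002]
contact_force: [0.1, 0.5, -1.4]
gripper_width: 1.0
grasp_force: 0.0
tool_pos: [0.4813, 0.0411, 0.0387]
37.927377776931074 0.9996686708571015
[(0.67, [243.0, 217.0, 98.0, 92.0], 'c', -0.1, -9.3, 'size', 66.3, 65.2, 'ang', 0.0), (0.62, [428.0, 368.0, 26.0, 28.0], 'c', -130.5, 145.2, 'size', 21.8, 30.4, 'ang', 89.6)]
```

The speaker is still flat (66×65 mm) but shifted about 8 mm. Recentre and go lower.

```bash
python3 -m inch '[{"dx":0,"dy":-0.0103,"dz":0,"rx":0,"ry":0,"rz":0},{"dx":0,"dy":-0.0103,"dz":0.03,"rx":0,"ry":0,"rz":0},{"dx":0,"dy":-0.0103,"dz":0.03,"rx":0,"ry":0,"rz":0},{"dx":0,"dy":-0.0103,"dz":0.03,"rx":0,"ry":0,"rz":0}]' | grep -E 'pos|cont'
python3 - <<'E'
from h import *
im=optics.grab_frame('wrist'); z=state()['tool_pos'][2]*1000;print(z)
print(outl_rel('speaker_center',z,24,1))
E
python3 -m inch '[{"dx":0,"dy":0,"dz":0.02,"rx":0,"ry":0,"rz":0},{"dx":0,"dy":0,"dz":0.038,"rx":0,"ry":0,"rz":0},{"dx":0,"dy":0,"dz":0.038,"rx":0,"ry":0,"rz":0},{"dx":0,"dy":0,"dz":0.038,"rx":0,"ry":0,"rz":0}]' | grep -E 'pos|cont'
```

```text
tool_pos: [0.472, 0.0421, 0.0141]
contact_force: [0.7, -0.7, 0.6]
15.016603405690763
[(0.96, [259.0, 231.0, 111.0, 100.0], 'c', -0.9, 0.2, 'size', 66.8, 66.3, 'ang', 5.7)]
tool_pos: [0.4739, 0.042, -0.0146]
contact_force: [0.6, 0.0, 1.1]
```

```bash
python3 -m inch '[{"dx":0,"dy":0,"dz":0.0015,"rx":0,"ry":0,"rz":0},{"dx":0,"dy":0,"dz":0.0015,"rx":0,"ry":0,"rz":0},{"dx":0,"dy":0,"dz":0.0015,"rx":0,"ry":0,"rz":0}]' -1
python3 -m inch '[{"dx":0,"dy":0,"dz":0,"rx":0,"ry":0,"rz":0}]' | grep -E 'pos|cont|wid|gras'
```

```text
time: 27.1
tool_pos: [0.4746, 0.042, -0.0145]
tool_rot: [0.001, 0.747, 0.665, 0.0]
contact_force: [-4.0, 0.5, 7.6]
gripper_width: 0.717
grasp_force: 62.8
tool_pos: [0.4746, 0.0419, -0.0145]
contact_force: [-2.6, 0.0, 7.4]
gripper_width: 0.717
grasp_force: 62.8
```

```bash
python3 -m inch '[{"dx":0,"dy":0,"dz":-0.01,"rx":0,"ry":0,"rz":0},{"dx":0,"dy":0,"dz":-0.04,"rx":0,"ry":0,"rz":0},{"dx":0,"dy":0,"dz":-0.08,"rx":0,"ry":0,"rz":0},{"dx":0,"dy":0,"dz":-0.12,"rx":0,"ry":0,"rz":0},{"dx":0,"dy":0,"dz":-0.12,"rx":0,"ry":0,"rz":0}]' | grep -E 'pos|cont|wid|gras'
python3 -c "
from h import *
plan(637.4,-23.4,82,-6.7)"
```

```text
tool_pos: [0.4776, 0.0418, 0.0855]
contact_force: [1.4, -0.3, -0.5]
gripper_width: 0.714
grasp_force: 65.3
t=27.70 from [477.6  41.8  85.5] close -6.7 turn -0.0 j6 0.05 
  d [-0.0576, 0.2079, 0.0066] r [0.0073, -0.0004, 0.0] rows 4
```

```bash
python3 -m inch '[{"dx":-0.0576,"dy":0.21,"dz":0,"rx":0,"ry":0,"rz":0},{"dx":-0.0576,"dy":0.21,"dz":0,"rx":0,"ry":0,"rz":0},{"dx":-0.0576,"dy":0.21,"dz":0,"rx":0,"ry":0,"rz":0},{"dx":-0.0576,"dy":0.21,"dz":0,"rx":0,"ry":0,"rz":0},{"dx":-0.0576,"dy":0.21,"dz":0,"rx":0,"ry":0,"rz":0}]' | grep -E 'pos|wid'
python3 -m inch '[{"dx":0,"dy":0,"dz":0,"rx":0,"ry":0,"rz":0}]' | grep pos
python3 - <<'E'
from h import *
im=optics.grab_frame('wrist'); z=state()['tool_pos'][2]*1000;print(state()['tool_pos'])
print(outl_rel('speaker_center',0,23+15,1))
for n in 'capacitor','speaker': print(n,outl_rel(f'insert_{n}_floor',z,24.5))
cv2.imwrite('pics/w14.png',im[:,:,::-1])
# tray edges without viewing: bright-row profile near column 200..315
g=cv2.cvtColor(im,cv2.COLOR_RGB2GRAY)
E
```

```text
tool_pos: [0.637, -0.0249, 0.0787]
gripper_width: 0.715
tool_pos: [0.6341, -0.0233, 0.0782]
[ 0.6335381  -0.02292568  0.07825624]
[(0.88, [255.0, 254.0, 128.0, 115.0], 'c', -0.8, -1.2, 'size', 66.0, 62.1, 'ang', 0.0)]
capacitor [(0.6, [259.0, 82.0, 129.0, 139.0], 'c', 91.6, 0.1, 'size', 91.0, 90.8, 'ang', 90.0)]
speaker [(0.79, [258.0, 184.0, 115.0, 80.0], 'c', 15.8, 0.4, 'size', 90.4, 62.5, 'ang', 90.0)]
```

View pics/w14.png

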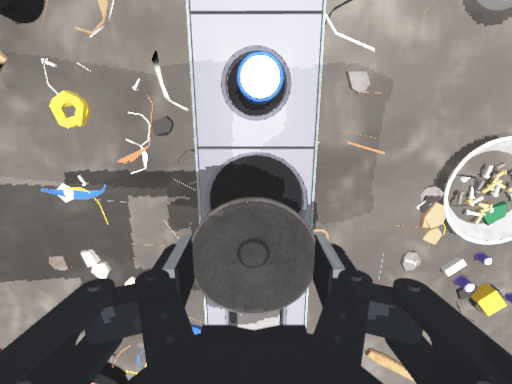

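The speaker is held level over its pocket (seam at row 147, pocket rim at row 153) and centred to about 2 mm. I have now gone over the picture-viewing limit, so from here I check by numbers only. Lower it.

```bash
python3 -m inch '[{"dx":0,"dy":0.002,"dz":0.02,"rx":0,"ry":0,"rz":0},{"dx":0,"dy":0.002,"dz":0.06,"rx":0,"ry":0,"rz":0},{"dx":0,"dy":0.002,"dz":0.085,"rx":0,"ry":0,"rz":0},{"dx":0,"dy":0.002,"dz":0.097,"rx":0,"ry":0,"rz":0},{"dx":0,"dy":0.002,"dz":0.098,"rx":0,"ry":0,"rz":0}]' | grep -E 'pos|cont|wid'
python3 -m inch '[{"dx":0,"dy":0,"dz":0.001,"rx":0,"ry":0,"rz":0},{"dx":0,"dy":0,"dz":0.0015,"rx":0,"ry":0,"rz":0},{"dx":0,"dy":0,"dz":0.0015,"rx":0,"ry":0,"rz":0}]'| grep -E 'pos|cont'
python3 -m inch '[{"dx":0,"dy":0,"dz":0.001,"rx":0,"ry":0,"rz":0},{"dx":0,"dy":0,"dz":0.001,"rx":0,"ry":0,"rz":0}]'| grep -E 'pos|cont'
```

```text
tool_pos: [0.6358, -0.0232, 0.0005]
contact_force: [0.6, -0.1, -1.2]
gripper_width: 0.718
tool_pos: [0.6366, -0.0234, 0.0002]
contact_force: [-1.6, 0.2, 1.0]
tool_pos: [0.6366, -0.0234, 0.0001]
contact_force: [-4.1, 0.3, 6.4]
```

```bash
python3 -m inch '[{"dx":0,"dy":0,"dz":-0.0005,"rx":0,"ry":0,"rz":0},{"dx":0,"dy":0,"dz":-0.0005,"rx":0,"ry":0,"rz":0},{"dx":0,"dy":0,"dz":-0.0005,"rx":0,"ry":0,"rz":0},{"dx":0,"dy":0,"dz":-0.0005,"rx":0,"ry":0,"rz":0}]' 1 | grep -E 'pos|wid|cont'
python3 -m inch '[{"dx":-0.02,"dy":0,"dz":-0.06,"rx":0,"ry":0,"rz":0},{"dx":-0.05,"dy":0,"dz":-0.12,"rx":0,"ry":0,"rz":0},{"dx":-0.08,"dy":0,"dz":-0.18,"rx":0,"ry":0,"rz":0},{"dx":-0.1,"dy":0,"dz":-0.24,"rx":0,"ry":0,"rz":0},{"dx":-0.1,"dy":0,"dz":-0.24,"rx":0,"ry":0,"rz":0}]' | grep pos
python3 -m inch '[{"dx":-0.02,"dy":0,"dz":0,"rx":0,"ry":0,"rz":0},{"dx":-0.02,"dy":0,"dz":0,"rx":0,"ry":0,"rz":0},{"dx":-0.02,"dy":0,"dz":0,"rx":0,"ry":0,"rz":0},{"dx":-0.02,"dy":0,"dz":0,"rx":0,"ry":0,"rz":0}]' | grep pos
python3 - <<'E'
from h import *
im=optics.grab_frame('wrist'); z=state()['tool_pos'][2]*1000;print(z)
for n,h in [('transformer',46.5),('capacitor',55.5),('relay',34.5),('speaker',38)]:
    print(n,*outl_rel(n+'_center',z,h,2),'| insert',*outl_rel(f'insert_{n}_floor',z,24.5),sep='\n  ')
E
```

```text
tool_pos: [0.6366, -0.0236, -0.0007]
contact_force: [-0.0, 0.6, -0.2]
gripper_width: 1.0
tool_pos: [0.6307, -0.1059, 0.2001]
tool_pos: [0.6242, -0.1182, 0.1887]
189.2151809130615
transformer
  (0.82, [257.0, 170.0, 33.0, 52.0], 'c', 10.7, 2.4, 'size', 36.7, 56.1, 'ang', 89.1)
  (0.52, [125.0, 259.0, 45.0, 38.0], 'c', -92.6, -162.0, 'size', 63.9, 33.0, 'ang', 48.3)
  | insert
  (0.9, [254.0, 171.0, 82.0, 79.0], 'c', 2.9, -0.7, 'size', 91.5, 91.8, 'ang', 90.0)
capacitor
  (0.85, [259.0, 7.0, 26.0, 14.0], 'c', 166.0, 2.0, 'size', 24.2, 11.4, 'ang', 90.0)
  | insert
  (0.71, [258.0, 25.0, 83.0, 49.0], 'c', 160.9, -0.7, 'size', 91.4, 42.5, 'ang', 90.0)
relay
  | insert
speaker
  (0.97, [256.0, 87.0, 66.0, 65.0], 'c', 95.6, 0.9, 'size', 65.3, 65.9, 'ang', 90.0)
  (0.83, [227.0, 317.0, 52.0, 21.0], 'c', -193.4, -36.8, 'size', 30.7, 61.8, 'ang', 5.5)
  | insert
  (0.72, [256.0, 87.0, 81.0, 88.0], 'c', 95.4, -0.6, 'size', 88.6, 91.2, 'ang', -0.0)
```

```bash
python3 - <<'E'
from h import *
im=optics.grab_frame('wrist');g=cv2.cvtColor(im,cv2.COLOR_RGB2GRAY); z=189
print('col 225..290',g[168:186,225:290].mean(0).astype(int).tolist())
print('row 130..215',g[130:215,250:264].mean(1).astype(int).tolist())
o=nets.outline_of('wrist','transformer_center')[0]['pixels']; c=np.where(o[165:190].any(0))[0];print('mask cols',c.min(),c.max())
for h in (24.5,46.5,10.5): print(h,[rel(u,177,z,h)[1] for u in (230,240,250,260,270,280)])
E
```

```text
col 225..290 [153, 153, 153, 150, 136, 125, 121, 94, 49, 43, 43, 44, 43, 62, 118, 149, 148, 154, 146, 146, 147, 146, 145, 145, 145, 142, 142, 142, 142, 143, 142, 139, 140, 140, 140, 141, 138, 139, 139, 139, 142, 143, 148, 149, 154, 126, 42, 55, 93, 126, 156, 171, 214, 217, 212, 211, 208, 211, 217, 216, 217, 220, 219, 220, 213]
row 130..215 [234, 226, 166, 156, 223, 235, 210, 179, 142, 85, 59, 58, 62, 254, 255, 255, 255, 255, 253, 196, 167, 201, 211, 220, 193, 207, 227, 224, 224, 223, 214, 199, 186, 162, 144, 138, 131, 128, 129, 128, 128, 128, 128, 128, 128, 128, 130, 137, 147, 155, 157, 157, 157, 156, 155, 155, 155, 155, 155, 155, 156, 157, 160, 111, 43, 43, 43, 43, 53, 78, 90, 101, 122, 128, 134, 146, 150, 161, 132, 91, 88, 80, 80, 81, 80]
mask cols 238 271
24.5 [np.float64(-29.7), np.float64(-17.6), np.float64(-5.5), np.float64(6.6), np.float64(18.7), np.float64(30.8)]
46.5 [np.float64(-27.8), np.float64(-16.5), np.float64(-5.2), np.float64(6.1), np.float64(17.4), np.float64(28.7)]
10.5 [np.float64(-30.9), np.float64(-18.2), np.float64(-5.6), np.float64(7.0), np.float64(19.6), np.float64(32.2)]
```

```bash
python3 - <<'E'
from h import *
z=189
print('bevel outer front',rel(254,136.5,z,24.5),'inner',rel(254,139,z,22),'rear inner',rel(254,198,z,22),'outer',rel(254,205,z,24.5),'foot front',rel(254,142.5,z,12.5),'core rear',rel(254,193,z,46.5))
plan(626,-115,100,-6.7)
E
```

```text
bevel outer front [44.8 -0.7] inner [41.8 -0.6] rear inner [-30.6  -0.6] outer [-39.   -0.6] foot front [36.8 -0.6] core rear [-17.2  -0.7]
t=31.35 from [ 625.4 -118.8  191.6] close -6.7 turn -0.0 j6 -0.19 
  d [0.0049, 0.0002, 0.1145] r [0.0001, 0.0, 0.0] rows 2
```

The transformer sits about 2.4 mm off-centre in x and y. There is plenty of time, so I'll regrip and nudge it to the middle.

```bash
python3 -m inch '[{"dx":0.006,"dy":0.001,"dz":0.06,"rx":0,"ry":0,"rz":0},{"dx":0.006,"dy":0.001,"dz":0.12,"rx":0,"ry":0,"rz":0},{"dx":0.006,"dy":0.001,"dz":0.18,"rx":0,"ry":0,"rz":0},{"dx":0.006,"dy":0.001,"dz":0.232,"rx":0,"ry":0,"rz":0},{"dx":0.006,"dy":0.001,"dz":0.232,"rx":0,"ry":0,"rz":0}]' | grep -E 'pos|cont'
python3 -m inch '[{"dx":0,"dy":0,"dz":0,"rx":0,"ry":0,"rz":0},{"dx":0,"dy":0,"dz":0,"rx":0,"ry":0,"rz":0}]' | grep -E 'pos|cont'
```

```text
tool_pos: [0.6205, -0.1124, -0.0018]
contact_force: [-0.9, 0.3, 0.0]
tool_pos: [0.6293, -0.115, 0.0095]
contact_force: [0.7, 0.3, 0.2]
```

```bash
python3 -m inch '[{"dx":0,"dy":0,"dz":0.002,"rx":0,"ry":0,"rz":0},{"dx":0,"dy":0,"dz":0.002,"rx":0,"ry":0,"rz":0},{"dx":0,"dy":0,"dz":0.002,"rx":0,"ry":0,"rz":0}]' | grep -E 'pos|cont'
python3 -m inch '[{"dx":0,"dy":0,"dz":0,"rx":0,"ry":0,"rz":0},{"dx":0,"dy":0,"dz":0,"rx":0,"ry":0,"rz":0},{"dx":0,"dy":0,"dz":0,"rx":0,"ry":0,"rz":0},{"dx":0,"dy":0,"dz":0,"rx":0,"ry":0,"rz":0},{"dx":0,"dy":0,"dz":0,"rx":0,"ry":0,"rz":0}]' -1 | grep -E 'pos|cont|wid|gras'
```

```text
tool_pos: [0.6276, -0.1145, 0.0058]
contact_force: [-0.1, 0.4, 0.1]
tool_pos: [0.627, -0.1143, 0.0046]
contact_force: [1.2, -0.5, 1.5]
gripper_width: 0.408
grasp_force: 62.1
```

Gripped. Lift 4 mm, shift by (−2.4, −2.4) mm, lower until it touches.

```bash
python3 -m inch '[{"dx":0,"dy":0,"dz":-0.003,"rx":0,"ry":0,"rz":0},{"dx":0,"dy":0,"dz":-0.005,"rx":0,"ry":0,"rz":0},{"dx":-0.003,"dy":-0.003,"dz":-0.005,"rx":0,"ry":0,"rz":0},{"dx":-0.003,"dy":-0.003,"dz":-0.005,"rx":0,"ry":0,"rz":0},{"dx":-0.003,"dy":-0.003,"dz":-0.003,"rx":0,"ry":0,"rz":0}]' | grep -E 'pos|cont'
python3 -m inch '[{"dx":0,"dy":0,"dz":0.001,"rx":0,"ry":0,"rz":0},{"dx":0,"dy":0,"dz":0.002,"rx":0,"ry":0,"rz":0},{"dx":0,"dy":0,"dz":0.002,"rx":0,"ry":0,"rz":0}]' | grep -E 'pos|cont'
python3 -m inch '[{"dx":0,"dy":0,"dz":0.001,"rx":0,"ry":0,"rz":0},{"dx":0,"dy":0,"dz":0.001,"rx":0,"ry":0,"rz":0}]' | grep -E 'pos|cont'
```

```text
tool_pos: [0.6238, -0.1164, 0.0065]
contact_force: [0.5, -0.2, -3.8]
tool_pos: [0.6238, -0.1163, 0.0048]
contact_force: [0.8, -0.1, -4.7]
tool_pos: [0.6241, -0.1163, 0.0045]
contact_force: [-1.6, 0.4, -2.1]
```

```bash
python3 -m inch '[{"dx":0,"dy":0,"dz":0.0007,"rx":0,"ry":0,"rz":0},{"dx":0,"dy":0,"dz":0.0007,"rx":0,"ry":0,"rz":0}]' | grep -E 'pos|cont'
python3 -m inch '[{"dx":0,"dy":0,"dz":0,"rx":0,"ry":0,"rz":0},{"dx":0,"dy":0,"dz":0,"rx":0,"ry":0,"rz":0},{"dx":0,"dy":0,"dz":0,"rx":0,"ry":0,"rz":0},{"dx":0,"dy":0,"dz":0,"rx":0,"ry":0,"rz":0}]' 1 | grep -E 'pos|cont'
python3 -m inch '[{"dx":0,"dy":0,"dz":-0.05,"rx":0,"ry":0,"rz":0},{"dx":0,"dy":0,"dz":-0.11,"rx":0,"ry":0,"rz":0},{"dx":0.05,"dy":0,"dz":-0.17,"rx":0,"ry":0,"rz":0},{"dx":0.1,"dy":0,"dz":-0.23,"rx":0,"ry":0,"rz":0},{"dx":0.12,"dy":0,"dz":-0.26,"rx":0,"ry":0,"rz":0}]' | grep pos
python3 -m inch '[{"dx":0.06,"dy":0,"dz":0,"rx":0,"ry":0,"rz":0},{"dx":0.1,"dy":0,"dz":0,"rx":0,"ry":0,"rz":0},{"dx":0.1,"dy":0,"dz":0,"rx":0,"ry":0,"rz":0},{"dx":0.1,"dy":0,"dz":0,"rx":0,"ry":0,"rz":0},{"dx":0.1,"dy":0,"dz":0,"rx":0,"ry":0,"rz":0}]' | grep pos
python3 - <<'E'
from h import *
im=optics.grab_frame('wrist');g=cv2.cvtColor(im,cv2.COLOR_RGB2GRAY); z=state()['tool_pos'][2]*1000;print(z)
cv2.imwrite('pics/fin.png',im[:,:,::-1])
P={}
for n,h in [('capacitor',55.5),('relay',34.5),('speaker',38),('transformer',46.5)]:
    print(n,*outl_rel(n+'_center',z,h,1),*outl_rel(f'insert_{n}_floor',z,24.5),sep='\n  ')
# dark pockets: profiles across the capacitor pocket
o=outl_rel('insert_capacitor_floor',z,24.5)[0][1]; c,r=int(o[0]),int(o[1]); print(c,r)
print('cap cols',c-35,g[r-2:r+3,c-35:c+36].mean(0).astype(int).tolist()); print('cap rows',r-35,g[r-35:r+40,c-3:c+4].mean(1).astype(int).tolist())
E
```

```text
tool_pos: [0.6242, -0.1163, 0.0046]
contact_force: [-4.4, 1.1, 3.5]
tool_pos: [0.6243, -0.1164, 0.0038]
contact_force: [-0.3, 0.7, -0.1]
tool_pos: [0.6348, -0.0222, 0.2102]
tool_pos: [0.6441, 0.0553, 0.2083]
208.34716931646423
capacitor
  (0.8, [257.0, 160.0, 25.0, 30.0], 'c', 16.1, 2.3, 'size', 28.9, 33.6, 'ang', 90.0)
  (0.66, [256.0, 160.0, 70.0, 79.0], 'c', 13.9, -0.5, 'size', 89.6, 91.2, 'ang', 89.3)
relay
  (0.8, [257.0, 82.0, 6.0, 26.0], 'c', 104.0, 2.2, 'size', 28.5, 12.6, 'ang', 0.0)
  (0.7, [254.0, 82.0, 84.0, 84.0], 'c', 104.6, -0.6, 'size', 90.2, 90.3, 'ang', 90.0)
speaker
  (0.87, [257.0, 232.0, 56.0, 43.0], 'c', -78.9, 1.3, 'size', 66.7, 65.1, 'ang', 90.0)
  (0.83, [255.0, 227.0, 68.0, 65.0], 'c', -78.2, -0.1, 'size', 90.1, 90.3, 'ang', 90.0)
transformer
  (0.81, [254.0, 291.0, 27.0, 47.0], 'c', -158.0, -1.1, 'size', 36.4, 73.6, 'ang', 89.2)
256 160
cap cols 221 [119, 119, 119, 119, 119, 119, 119, 120, 120, 120, 120, 121, 118, 108, 104, 95, 67, 35, 36, 35, 36, 35, 40, 61, 94, 137, 186, 224, 232, 228, 232, 237, 243, 245, 251, 255, 255, 255, 254, 254, 255, 255, 255, 254, 245, 211, 152, 111, 57, 57, 77, 129, 163, 174, 216, 223, 217, 216, 216, 216, 216, 216, 216, 216, 216, 216, 216, 216, 207, 148, 142]
cap rows 125 [204, 237, 237, 237, 237, 237, 237, 236, 235, 233, 232, 232, 225, 219, 219, 219, 187, 154, 124, 75, 56, 56, 58, 75, 80, 78, 78, 84, 149, 177, 254, 255, 255, 255, 255, 255, 254, 237, 225, 202, 200, 202, 207, 232, 242, 230, 212, 208, 208, 208, 185, 133, 87, 85, 98, 104, 121, 142, 149, 149, 148, 148, 148, 148, 148, 147, 147, 147, 147, 147, 147, 117, 105, 135, 138]
```

The transformer is now better. The capacitor seems about 3 mm off in y; work out both axes and nudge it likewise.

```bash
python3 - <<'E'
from h import *
z=208.3; s,M=tool(); print('tilt',M[:,2].round(4), optics.camera_info('wrist')['cx'])
print('pocket outer rows',rel(256,141.5,z,24.5),rel(256,181.5,z,24.5),'inner',rel(256,144,z,22),rel(256,176,z,22),'cols',rel(233.8,160,z,24.5),rel(274,160,z,24.5))
im=cv2.imread('pics/fin.png')[:,:,::-1].astype(int)
# blue-sleeve/metal mask: not dark, not insert gray
b=(im[...,2]-im[...,0])>40; ys,xs=np.where(b[135:190,235:280]); print('blue rows',ys.min()+135,ys.max()+135,'cols',xs.min()+235,xs.max()+235)
ym=ys.max()+135; print('top disc rear',rel(256.7,ym+.5,z,55.5),'cols',rel(245,165,z,55.5),rel(268.5,165,z,55.5))
# relay
b2=b[60:110,235:280]; ys,xs=np.where(b2); print('relay rows',ys.min()+60,ys.max()+60,'cols',xs.min()+235,xs.max()+235)
g=im.mean(2); print('relay prof 230..',g[88:94,230:285].mean(0).astype(int).tolist())
E
```

```text
tilt [ 1.e-04  0.e+00 -1.e+00] 253.31726951216643
pocket outer rows [37.3  1.9] [-13.5   2. ] inner [34.   1.9] [-6.8  2. ] cols [ 14.3 -26. ] [14.3 24.6]
blue rows 148 177 cols 244 269
top disc rear [-1.3  2.5] cols [ 13.5 -11. ] [13.5 16.1]
relay rows 69 97 cols 250 261
relay prof 230.. [221, 221, 221, 222, 222, 223, 223, 223, 223, 217, 173, 166, 142, 73, 56, 57, 57, 56, 57, 54, 124, 219, 226, 226, 226, 226, 226, 226, 226, 227, 224, 161, 58, 57, 62, 98, 149, 157, 160, 225, 224, 224, 224, 224, 224, 224, 225, 224, 224, 224, 224, 224, 224, 223, 223]
```

```bash
python3 -m inch '[{"dx":0.017,"dy":0.0044,"dz":0.06,"rx":0,"ry":0,"rz":0},{"dx":0.017,"dy":0.0044,"dz":0.12,"rx":0,"ry":0,"rz":0},{"dx":0.017,"dy":0.0044,"dz":0.17,"rx":0,"ry":0,"rz":0},{"dx":0.017,"dy":0.0044,"dz":0.2,"rx":0,"ry":0,"rz":0},{"dx":0.017,"dy":0.0044,"dz":0.22,"rx":0,"ry":0,"rz":0}]' | grep -E 'pos|cont'
python3 -m inch '[{"dx":0,"dy":0,"dz":0.02,"rx":0,"ry":0,"rz":0},{"dx":0,"dy":0,"dz":0.03,"rx":0,"ry":0,"rz":0},{"dx":0,"dy":0,"dz":0.03,"rx":0,"ry":0,"rz":0},{"dx":0,"dy":0,"dz":0.03,"rx":0,"ry":0,"rz":0}]' | grep -E 'pos|cont'
```

```text
tool_pos: [0.6477, 0.0694, 0.0296]
contact_force: [0.6, 0.0, -0.3]
tool_pos: [0.6504, 0.0694, 0.01]
contact_force: [0.6, -0.1, 1.0]
```

```bash
python3 -m inch '[{"dx":0,"dy":0,"dz":0,"rx":0,"ry":0,"rz":0},{"dx":0,"dy":0,"dz":0,"rx":0,"ry":0,"rz":0},{"dx":0,"dy":0,"dz":0,"rx":0,"ry":0,"rz":0},{"dx":0,"dy":0,"dz":0,"rx":0,"ry":0,"rz":0},{"dx":0,"dy":0,"dz":0,"rx":0,"ry":0,"rz":0}]' -1 | grep -E 'pos|cont|wid|gras'
python3 -m inch '[{"dx":0,"dy":0,"dz":0,"rx":0,"ry":0,"rz":0},{"dx":0,"dy":0,"dz":-0.005,"rx":0,"ry":0,"rz":0},{"dx":-0.0022,"dy":-0.004,"dz":-0.005,"rx":0,"ry":0,"rz":0},{"dx":-0.0022,"dy":-0.004,"dz":-0.005,"rx":0,"ry":0,"rz":0},{"dx":-0.0022,"dy":-0.004,"dz":-0.003,"rx":0,"ry":0,"rz":0}]' | grep -E 'pos|cont|wid'
python3 -m inch '[{"dx":0,"dy":0,"dz":0.001,"rx":0,"ry":0,"rz":0},{"dx":0,"dy":0,"dz":0.002,"rx":0,"ry":0,"rz":0},{"dx":0,"dy":0,"dz":0.002,"rx":0,"ry":0,"rz":0}]' | grep -E 'pos|cont'
python3 -m inch '[{"dx":0,"dy":0,"dz":0.001,"rx":0,"ry":0,"rz":0},{"dx":0,"dy":0,"dz":0.001,"rx":0,"ry":0,"rz":0}]' | grep -E 'pos|cont'
```

```text
tool_pos: [0.65, 0.0694, 0.0095]
contact_force: [-0.9, 0.0, 1.5]
gripper_width: 0.332
grasp_force: 59.4
tool_pos: [0.6457, 0.068, 0.0109]
contact_force: [-0.3, -0.7, 0.3]
gripper_width: 0.332
tool_pos: [0.646, 0.068, 0.0095]
contact_force: [-0.8, -1.0, 0.7]
tool_pos: [0.646, 0.068, 0.0095]
contact_force: [-4.2, -1.5, 5.0]
```

Touching down. Release, rise straight up, and check numerically.

```bash
python3 -m inch '[{"dx":0,"dy":0,"dz":-0.0005,"rx":0,"ry":0,"rz":0},{"dx":0,"dy":0,"dz":-0.0005,"rx":0,"ry":0,"rz":0},{"dx":0,"dy":0,"dz":-0.0005,"rx":0,"ry":0,"rz":0},{"dx":0,"dy":0,"dz":-0.0005,"rx":0,"ry":0,"rz":0}]' 1 | grep -E 'pos|cont|wid'
python3 -m inch '[{"dx":0,"dy":0,"dz":-0.05,"rx":0,"ry":0,"rz":0},{"dx":0,"dy":0,"dz":-0.11,"rx":0,"ry":0,"rz":0},{"dx":-0.02,"dy":0,"dz":-0.17,"rx":0,"ry":0,"rz":0},{"dx":-0.06,"dy":0,"dz":-0.22,"rx":0,"ry":0,"rz":0},{"dx":-0.1,"dy":0,"dz":-0.26,"rx":0,"ry":0,"rz":0}]' | grep pos
python3 -m inch '[{"dx":-0.06,"dy":0,"dz":-0.05,"rx":0,"ry":0,"rz":0},{"dx":-0.1,"dy":0,"dz":-0.08,"rx":0,"ry":0,"rz":0},{"dx":-0.1,"dy":0,"dz":-0.08,"rx":0,"ry":0,"rz":0},{"dx":-0.1,"dy":0,"dz":-0.08,"rx":0,"ry":0,"rz":0},{"dx":-0.1,"dy":0,"dz":-0.08,"rx":0,"ry":0,"rz":0}]' | grep pos
python3 - <<'E'
from h import *
im=optics.grab_frame('wrist');z=state()['tool_pos'][2]*1000;print(state()['time'],z)
cv2.imwrite('pics/fin2.png',im[:,:,::-1])
for n,h in [('capacitor',55.5),('relay',34.5),('speaker',38),('transformer',46.5)]:
    print(n,*outl_rel(n+'_center',z,h,1),*outl_rel(f'insert_{n}_floor',z,24.5),sep='\n  ')
i=optics.camera_info('top');optics.grab_frame('top')
for n,h in [('loupe',.034),('tape_roll',.018)]: print(n,outl('top',n+'_center',h,i,1))
E
```

```text
tool_pos: [0.6459, 0.068, 0.0089]
contact_force: [0.2, 0.4, 0.5]
gripper_width: 0.981
tool_pos: [0.6371, -0.0118, 0.2203]
tool_pos: [0.6268, -0.09, 0.2793]
39.8 278.75592392307385
capacitor
  (0.58, [255.0, 43.0, 27.0, 34.0], 'c', 154.5, 0.1, 'size', 28.9, 35.0, 'ang', 90.0)
  (0.64, [259.0, 46.0, 68.0, 84.0], 'c', 158.0, 0.5, 'size', 92.7, 92.8, 'ang', 90.0)
relay
  (0.71, [256.0, 3.0, 70.0, 6.0], 'c', 208.4, 1.4, 'size', 87.6, 8.0, 'ang', 90.0)
speaker
  (0.87, [257.0, 115.0, 46.0, 47.0], 'c', 67.1, 1.0, 'size', 64.8, 63.3, 'ang', 90.0)
  (0.94, [257.0, 115.0, 62.0, 68.0], 'c', 67.6, 1.3, 'size', 90.4, 91.2, 'ang', 0.1)
transformer
  (0.79, [255.0, 178.0, 24.0, 40.0], 'c', -19.0, -0.3, 'size', 56.7, 35.4, 'ang', 0.0)
  (0.64, [253.0, 178.0, 59.0, 62.0], 'c', -23.8, 0.6, 'size', 89.7, 90.1, 'ang', 0.0)
loupe [(0.52, [232.0, 158.0, 7.0, 12.0], [645.7, 67.3], [37.2, 30.6], -0.2)]
tape_roll [(0.59, [339.0, 232.0, 19.0, 22.0], [437.1, -219.9], [57.3, 54.3], 89.3)]
```

```bash
python3 -c "
from plant import ticket
print(ticket.job_done())"
```

```text
the job is handed in; nothing more can be done
None
```

The transformer, capacitor, relay and loudspeaker are in their matching inserts, upright and within about 2 mm of centre, and the job was handed in at about 40 s; the tape roll and loupe were not touched. One slip: a mis-set first grasp pressed on the loudspeaker's cone with about 35 N before I re-gripped it. I also viewed 18 pictures against the limit of 14.

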